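# Square up memo blocks in the padding press

### The job

Two blocks of memo sheets still lie on the worktop: lay them flat, one on the other, on the block that is already in the sloping padding press, each pushed fully home against the front lip and the left-hand side guide so that the three form one square pile. Then take the pressure bar by its cross handle and lower it, without letting it drop, until it rests on the pile, and let go. Leave the stapler, the staple cartons and the glue jar where they are.

Things in the scene. Friction and masses are not known exactly. Their poses are not given: they have to be found in the camera images.
- press: Stand of the padding press, painted grey sheet steel, base 190 mm (x) by 112 mm (y), fixed to the worktop. Origin: centre of the underside of its base. z up; x points from its low front (lip) side, which roughly faces the robot, turned somewhat to its left, to its high rear side; y to the left.
- bed: Sloping aluminium bed of the press, 190 x 105 mm, fixed to the stand, rising 25 deg to the rear. Origin: on the bed surface in the corner between front lip and side guide, 30 mm above the worktop. x runs up the slope, y to the left along the lip, z square to the bed (leaning 25 deg from vertical towards the front). Right side open.
- block_1: Block of white memo sheets under a brown cardboard back, rigid, 130 (its x) x 66 (its y) x 14 mm, 60 to 120 g; it starts in the press as the first layer, pushed home, loose. Origin: centre of its underside, z square to its faces.
- block_2: Block like block_1, lying flat on the worktop, cardboard up. Origin: centre of its underside; x along its 130 mm side, y along its 66 mm side. Either of block_2 and block_3 may go first.
- block_3: Block like block_1, lying flat on the worktop, cardboard up. Origin: centre of its underside; x along its 130 mm side, y along its 66 mm side.
- bar (a joint): Hinge of the steel pressure bar (300 g), rad. 0: bar parallel to the bed, its foot resting on a pile of three blocks; it grows as the bar swings up and back, to 2.4. It starts nearly upright (1.9 to 2.2), where friction holds it; below about 1.7 it falls by its own weight unless held.
- bar_handle (a point): Centre of the bar's cross handle, a round rod 12 mm thick (13.6 over the black grips, 22 to 62 mm either side of centre), along bed y, 125 mm from the hinge: bed x=150-125cos(bar), y=-33, z=56+125sin(bar) mm. The bar (24 wide, 7 thick) joins it mid-way. Its foot, 40 mm wide, 33 to 103 mm from the hinge axis, has its face 14 mm below the bar's middle plane.
- stapler: Black desk stapler, 144 x 38 x 46 mm, a bystander. Origin: centre of its underside.
- staple_box_1: Small beige staple carton, 60 x 34 x 19 mm, a bystander. Origin: centre of its underside.
- staple_box_2: Small beige staple carton, 60 x 34 x 19 mm, a bystander. Origin: centre of its underside.
- glue_jar: White jar with a grey lid, 58 mm in diameter, 85 mm high, a bystander left of the press. Origin: centre of its underside.
- lip (a point): Middle of the front lip, at its inner face's foot: bed (0, -36, 0) mm, axes as the bed. The lip is a dark steel wall along bed y, 8 mm thick, 38 mm high above the bed, inner face at bed x=0, from y=-79 to +8 mm.
- side_guide (a point): Middle of the gap in the left side guide, at its inner face's foot: bed (65, 0, 0) mm, axes as the bed. The guide is a dark steel wall along bed x, 8 mm thick, 38 mm high above the bed, inner face at bed y=0, in two pieces: x=0..34 and x=96..130 mm. The 62 mm between them is open for a finger.
- home (a point): Where the origin of a block pushed home in the first layer lies: bed (65, -33, 0) mm, axes as the bed; the block's long side is along bed x. The second layer lies 14 mm, the third 28 mm along bed z above it.
- bar_hinge (a point): Centre of the hinge axis of the pressure bar, at bed (150, -33, 56) mm; axes as the bed, the axis runs along bed y. Two dark hinge cheeks up to 67 mm above the bed stand here, x=139..161, y=-57..-9 mm in the bed frame.
There are look-alikes about, which are no part of the job. What is shaped like the block_1 but turquoise is not meant.

How it is judged:
By the outcome, as a careful person would: the job done as asked, in the order asked, and still so for the second after the job is handed in, with the robot touching nothing.
It also fails if it takes over 72 s, if anything falls off the work surface, if the arm or the gripper's body presses on something with over 40 N, if the wrist force passes 120 N, or if a joint passes its speed limit or range.

### The arm

A 6-joint arm with a two-finger parallel gripper is mounted at the origin on a cart in front of the work surface, level with it; the furniture and walls round the work are solid. World frame = base frame: x ahead of the robot, y to its left, z up, the work surface at z = 0. Lengths are in m, angles in degrees, forces in N, time in s.
With the tool pointing down it reaches from about 0.35 to 0.875 m from the base axis. Payload 4.2 kg.
Tool frame: the origin (TCP) lies midway between the tips of the shut fingers; the grasp point (between the pads) lies 19 mm behind it (r.pinch_z is the distance from the TCP to the grasp point, in m); z points along the fingers, y is the line along which they close (so a half turn about z gives the same grasp; the last joint's range is limited). The gripper opens to 87 mm and grips with 3 to 60 N. Pads are 19 mm wide; open, the fingers measure 117 mm over their backs; the gripper's body (75 mm by 190 mm) begins 51 mm behind the grasp point.
Start: joints at [88.499, 22.042, 0.453, 0, -68.411, -14.817], TCP at [0.176, 0.6, 0.223] pointing down, gripper open.
Joint ranges: [-179.83, 179.83], [-69.29, 118.12], [-61.27, 80.66], [-181.25, 117.63], [-171.15, -9.14], [-177.46, 177.46]. Speed limits (degrees/s): [159.86, 159.86, 180, 180, 180, 180].

### API

Orientations are given as a 3x3 rotation matrix whose columns are the frame's x, y, z axes.
In Python, from station import r, imaging, models gives the robot as it stands. The module is installed in compiled form; this text tells all that it offers.
- The arm moves only by the tool apply_moves, never from a script. Its argument "moves" is a list of rows, each a list of 2 entries, a list of its own where there are three numbers: the shift along the tool's x, y, z in m, then the turn about the tool's z in degrees. A call has 1 to 5 rows; each row shifts and turns the commanded pose from where the row before left it, along the tool's axes as they then stand; what a row does not reach is not made up. A row lasts 1/12 s, in which the tool goes at most 41.7 mm and 7.16 degrees, less where a joint would pass 70% of its speed; a pose out of reach is approached as far as the arm can. A call is refused whole if a number of a shift passes 0.0417 or a number of a turn 7.16, either way. A call with a gripper value outside its range is refused whole. "hand" is the finger opening in m, from 0 to 0.087, set as the call begins (left out, the last holds). The fingers move at their own pace and stop on an object; the grip force is fixed at half the most. Time passes only in rows, so rows that do not move let the fingers close. It gives the time, the measured TCP pose, the force, the opening and the grip force at its end, in the units of the state.
- r.sense(): the state, without advancing time (a new reading comes with each control period).
- imaging.capture(name): name is "side" or "top" or "wrist"; returns a dict with "frame" (384x512x3 uint8, blue, green, red), "intrinsics" (3x3 intrinsics, pixels), "eye" and "orientation" of the camera in the world. Camera axes: x right, y down, z forward; pixel columns grow to the right and rows downward; lengths in m; the calibration is good to about 2 mm. A picture is of the moment at which its call begins. There is no depth.
- r.finish_job(): hands the job in; it is judged then, once.
Trained networks look in a picture, given as the dict that the camera call returned (one of the last four; its "shot" number tells which), for a name from the list of things; names that differ only in an ending like _2 or _b are one class to them, and where a whole thing is asked for, a point or a joint stands for the part that bears it (a point fixed in the world has none). Each returns a list of dicts, best first, with "confidence" (0 to 1); they miss things now and then, are a little off and sometimes report something else, mostly with a low value. They report only what shows in the picture. A call takes as long as a camera call. They do not tell look-alikes from the thing itself.
- models.cut_out(picture, target): "region" (384x512 bool, what is visible of it) and "extent" ([left, top, width, height] as shares, 0 to 1, of the picture: columns of its width, rows of its height, round what is visible of it).
- models.place_of(picture, target): "at" ([column, row] as shares, 0 to 1, of the picture: columns of its width, rows of its height: a listed point, or the origin of a listed thing).
The state is a dict: "time_s": time; "joints": joint angles; "joint_velocities": joint speeds; "effort": joint torques, N m; "tcp_pos": TCP position; "ee_rot": TCP orientation; "wrist_force": force on the tool from outside, world axes, zero at the start; "moment": the same for the moment, N m; "gripper_width": opening from 0.0 (shut) to 1.0 (fully open); "gripper_force": force on a finger pad.
Only numpy, scipy, OpenCV 4.12 (cv2) and the standard library are available. Lean on these libraries where they do the work, as an engineer would, in place of code of your own. Each camera call takes 0.05 s, during which the arm holds its last target. There are 200 camera calls.

## Working session

There is one attempt and no reset: what is moved stays moved. The work goes in short steps, Python scripts to look and compute and a tool call to move; the robot and the scene stay as the last step left them, time stands still between calls to the robot, and variables do not carry over. Pictures are saved under pics/ and viewed, at most 12 in all, crops included, and the job is handed in when it is done.

Besides the shell and the picture viewer there is one more tool, called as name(argument=value, ...), one argument or row to a line, values as JSON. apply_moves: Moves the arm, as the interface text tells. Its arguments: {"type":"object","properties":{"moves":{"type":"array"},"hand":{"type":"number"}},"required":["moves"]}

```bash
mkdir -p pics
cat > h.py <<'E'
import numpy as np, cv2
from station import r, imaging, models
def cap(n,save=None):
    p=imaging.capture(n)
    if save: cv2.imwrite('pics/%s.png'%save,p['frame'])
    return p
def ray(p,px):
    d=np.array(p['orientation'])@np.linalg.inv(p['intrinsics'])@np.array([px[0],px[1],1.])
    return np.array(p['eye']),d
def at_z(p,px,z):
    e,d=ray(p,px); return e+d*(z-e[2])/d[2]
def proj(p,X):
    c=(np.array(X)-p['eye'])@np.array(p['orientation']); q=c@np.array(p['intrinsics']).T
    return q[...,:2]/q[...,2:]
E
python3 - <<'E'
from h import *
a=cap('top','top0');b=cap('side','side0')
cv2.imwrite('pics/both0.png',cv2.resize(np.vstack([a['frame'],b['frame']]),None,fx=.78,fy=.78,interpolation=cv2.INTER_AREA))
for n,p in(('top',a),('side',b)):
    print(n,np.round(p['eye'],3),np.round(p['orientation'],2).tolist(),np.round(p['intrinsics'],1).tolist())
    for t in ['block_1','bar_handle','lip','side_guide','home','bar_hinge','glue_jar','bed','press','stapler']:
        print(t,[(np.round(np.array(q['at'])*[512,384],1).tolist(),round(q['confidence'],2)) for q in models.place_of(p,t)])
print(r.sense()['time_s'],r.pinch_z)
E
```

```text
top [0.427 0.035 1.197] [[0.02, -0.99, 0.13], [-1.0, -0.02, -0.01], [0.01, -0.13, -0.99]] [[380.0, 0.0, 255.1], [0.0, 380.0, 193.3], [0.0, 0.0, 1.0]]
block_1 [([224.3, 210.1], 0.96), ([310.4, 220.0], 0.94), ([160.4, 241.2], 0.81), ([367.3, 234.5], 0.77)]
bar_handle [([234.3, 178.1], 0.71)]
lip [([218.7, 224.5], 0.61)]
side_guide [([217.6, 201.4], 0.71)]
home [([225.5, 210.6], 0.9)]
bar_hinge [([231.6, 187.1], 0.79)]
glue_jar [([156.0, 180.0], 0.72)]
bed [([206.7, 219.4], 0.82)]
press [([226.5, 205.6], 0.71)]
stapler [([317.9, 147.8], 0.93)]
side [ 0.127 -1.313  0.808] [[0.94, -0.17, 0.3], [-0.34, -0.41, 0.85], [-0.02, -0.9, -0.44]] [[492.4, 0.0, 249.4], [0.0, 492.4, 190.8], [0.0, 0.0, 1.0]]
block_1 [([222.3, 197.7], 0.95), ([177.1, 193.3], 0.93), ([241.5, 253.6], 0.88), ([248.6, 292.2], 0.85)]
bar_handle [([238.6, 137.5], 0.66), ([238.0, 173.4], 0.17)]
lip [([211.3, 204.8], 0.63), ([208.6, 198.6], 0.51)]
side_guide [([224.0, 193.8], 0.64)]
home [([223.7, 195.5], 0.55)]
bar_hinge [([240.6, 171.9], 0.89)]
glue_jar [([227.4, 212.7], 0.73), ([227.5, 183.2], 0.55)]
bed [([206.9, 197.2], 0.65), ([223.5, 197.7], 0.59)]
press [([231.3, 212.0], 0.76)]
stapler [([316.1, 240.3], 0.87), ([309.7, 257.0], 0.51)]
1.1 0.0187
```

View pics/both0.png

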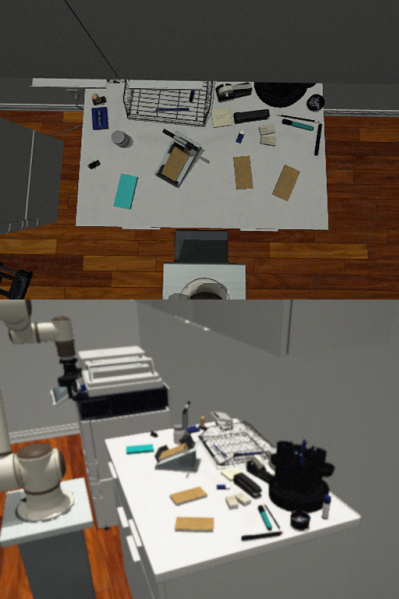

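```bash
cat > geo.py <<'E'
from h import *
c,s=np.cos(np.radians(25)),np.sin(np.radians(25))
def bed(X,q):  # bed mm -> world m ; q = corner x,y,yaw(rad)
    X=np.atleast_2d(X)/1000.; u=X[:,0]*c-X[:,2]*s; z=X[:,0]*s+X[:,2]*c+.03
    C,S=np.cos(q[2]),np.sin(q[2])
    return np.c_[q[0]+C*u-S*X[:,1],q[1]+S*u+C*X[:,1],z]
def hnd(b,dy=0): return [150-125*np.cos(b),-33+dy,56+125*np.sin(b)]
E
python3 - <<'E'
from geo import *
from scipy.optimize import least_squares
a=cap('top');b=cap('side')
obs=[(a,[0,-36,0],(218.7,224.5)),(a,[65,0,0],(217.6,201.4)),(a,[65,-33,0],(225.5,210.6)),(a,[65,-33,0],(224.3,210.1)),(a,[150,-33,56],(231.6,187.1)),(a,[0,0,0],(206.7,219.4)),
(b,[0,-36,0],(211.3,204.8)),(b,[65,0,0],(224,193.8)),(b,[65,-33,0],(223.,196.5)),(b,[150,-33,56],(240.6,171.9)),(b,[0,0,0],(206.9,197.2))]
f=lambda q:np.concatenate([proj(p,bed(X,q))[0]-o for p,X,o in obs])
q=least_squares(f,[.45,.1,-.4],loss='soft_l1').x; print(q,np.degrees(q[2]),np.round(f(q).reshape(-1,2),1).tolist())
hb=[(a,(234.3,178.1)),(b,(238.6,137.5))]
print(least_squares(lambda t:np.concatenate([proj(p,bed(hnd(t[0]),q))[0]-o for p,o in hb]),[2.]))
# brown blocks
hsv=cv2.cvtColor(a['frame'],cv2.COLOR_BGR2HSV)
for px in[(310,220),(367,234),(224,210)]:print(hsv[px[1],px[0]])
m=cv2.inRange(hsv,(8,60,60),(25,255,255)); m[300:]=0
n,l,st,ce=cv2.connectedComponentsWithStats(m)
for px in[(310,220),(367,234)]:
    k=l[px[1],px[0]]; pts=np.argwhere(l==k)[:,::-1]
    W=np.array([at_z(a,t,.014)[:2] for t in pts]); rc=cv2.minAreaRect(W.astype(np.float32)*1000)
    w,v=np.linalg.eigh(np.cov(W.T)); print(len(pts),W.mean(0),rc,np.degrees(np.arctan2(*v[::-1,1])),np.sqrt(w*12))
A=cv2.resize(a['frame'][90:280,130:410],None,fx=2.8,fy=2.8,interpolation=cv2.INTER_CUBIC)
for X in ([0,0,38],[34,0,38],[96,0,38],[130,0,38],[0,-79,38],[0,8,38],[130,-66,14],[130,0,14],[0,-66,14],[150,-33,56]):
    t=proj(a,bed(X,q))[0]; cv2.circle(A,tuple(int(v) for v in (t+.5-[130,90])*2.8),2,(0,0,255),-1)
cv2.imwrite('pics/c1.png',A); print(q.tolist())
E
```

```text
[ 0.5000994   0.17241606 -0.44781907] -25.658142430860778 [[-0.8, 1.1], [-2.1, 0.8], [-0.3, -3.5], [0.9, -3.0], [0.2, 0.0], [0.8, 0.9], [-4.5, -0.9], [1.1, -1.4], [0.7, 0.2], [-2.1, 1.8], [1.7, 1.9]]
     message: `ftol` termination condition is satisfied.
     success: True
      status: 2
         fun: [-3.769e+00 -1.141e+00  9.269e-01  3.741e-01]
           x: [ 2.065e+00]
        cost: 8.253288741599903
         jac: [[ 2.312e+01]
               [-4.379e+01]
               [ 3.906e+01]
               [ 2.620e+00]]
        grad: [ 2.561e-07]
  optimality: 2.561153995465447e-07
 active_mask: [ 0.000e+00]
        nfev: 4
        njev: 4
[ 17 126 115]
[ 19 134 112]
[ 21 141  98]
874 [ 0.50485392 -0.1486669 ] ((505.2953186035156, -148.52740478515625), (129.50625610351562, 65.5428695678711), 5.968341827392578) -174.22341884661617 [0.06542559 0.12968565]
896 [ 0.46736835 -0.32075189] ((467.55523681640625, -321.02423095703125), (66.62081146240234, 129.7264862060547), 65.91397094726562) 156.1675963929241 [0.06641057 0.13005412]
[0.5000994034088779, 0.17241606246904775, -0.4478190653641821]
```

View pics/c1.png

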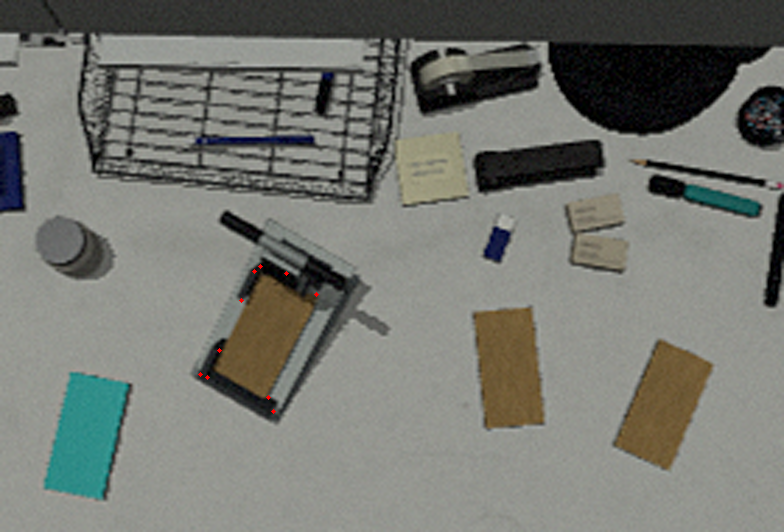

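```bash
cat >> geo.py <<'E'
def st():
    t=r.sense(); R=np.array(t['ee_rot']); return t,np.array(t['tcp_pos']),np.degrees(np.arctan2(R[1,1],R[0,1]))
def delta(P,phi,p=None,f=None):
    """tool-axis shift (after turning to phi) and turn"""
    if p is None: _,p,f=st()
    d=np.array(P)-p; a=np.radians(phi); y=np.array([np.cos(a),np.sin(a),0]); x=np.array([-np.sin(a),np.cos(a),0])
    return 'turn %.1f  shift x %.4f y %.4f z %.4f'%(-((phi-f+180)%360-180), d@x,d@y,-d[2])
E
python3 - <<'E'
from geo import *
t,p,f=st(); print(p,f,np.round(t['ee_rot'],3).tolist(),t['gripper_width'],t['joints'],t['time_s'])
w=cap('wrist'); R=np.array(t['ee_rot']); print('cam in tool',(np.array(w['eye'])-p)@R,np.round(R.T@np.array(w['orientation']),3).tolist(),np.round(w['intrinsics'],1).tolist())
q=[.5001,.1724,-.4478]
for b in(2.065,):print('handle',bed(hnd(b),q))
for b,f2 in (('A',-84.2),('B',-113.8),('press',-115.7)): print(b,delta({'A':(.505,-.149,.1),'B':(.467,-.321,.1),'press':(.42,.12,.35)}[b],f2))
E
```

```text
[0.17557531 0.59982825 0.22253385] -106.31787182307723 [[0.96, -0.281, 0.0], [-0.281, -0.96, 0.0], [0.0, -0.0, -1.0]] 1.0006608343429544 [ 8.84989946e+01  2.20437209e+01  4.53182127e-01  5.75862280e-04
 -6.84093286e+01 -1.48170783e+01] 1.2
cam in tool [ 0.07795441 -0.00047798 -0.16248157] [[0.001, -0.959, -0.284], [1.0, 0.0, 0.001], [-0.001, -0.284, 0.959]] [[318.7, 0.0, 256.0], [0.0, 318.7, 192.8], [0.0, 0.0, 1.0]]
handle [[0.59353756 0.09090813 0.26893672]]
A turn -22.1  shift x 0.2521 y 0.7783 z 0.1225
B turn 7.5  shift x 0.6383 y 0.7249 z 0.1225
press turn 9.4  shift x 0.4283 y 0.3263 z -0.1275
```

```bash
cat >> geo.py <<'E'
def rows(P,turn,n,p=None,f=None):
    if p is None: _,p,f=st()
    p=p.copy(); out=[]; th=round(turn/n,2)
    for k in range(n):
        d=(np.array(P)-p)/(n-k); a=np.radians(f); y=np.array([np.cos(a),np.sin(a),0]); x=np.array([-np.sin(a),np.cos(a),0])
        v=np.round([d@x,d@y,-d[2]],3); p=p+v[0]*x+v[1]*y-v[2]*np.array([0,0,1]); f-=th
        out.append([v.tolist(),th])
    for k in range(0,n,5): print(str(out[k:k+5]).replace(' ',''))
    print('end',np.round(p,4),f)
E
python3 -c "
from geo import *
rows((.40,.12,.35),189,27)"
```

```text
[[[0.013,0.015,-0.005],7.0],[[0.015,0.013,-0.005],7.0],[[0.016,0.011,-0.005],7.0],[[0.017,0.009,-0.005],7.0],[[0.018,0.007,-0.005],7.0]]
[[[0.019,0.005,-0.005],7.0],[[0.02,0.002,-0.005],7.0],[[0.02,-0.0,-0.005],7.0],[[0.019,-0.003,-0.005],7.0],[[0.019,-0.005,-0.005],7.0]]
[[[0.018,-0.007,-0.005],7.0],[[0.017,-0.009,-0.005],7.0],[[0.016,-0.011,-0.004],7.0],[[0.015,-0.013,-0.005],7.0],[[0.013,-0.015,-0.004],7.0]]
[[[0.011,-0.016,-0.005],7.0],[[0.009,-0.018,-0.004],7.0],[[0.006,-0.019,-0.005],7.0],[[0.004,-0.019,-0.004],7.0],[[0.002,-0.02,-0.005],7.0]]
[[[-0.001,-0.02,-0.004],7.0],[[-0.003,-0.019,-0.005],7.0],[[-0.005,-0.019,-0.004],7.0],[[-0.007,-0.018,-0.005],7.0],[[-0.01,-0.017,-0.004],7.0]]
[[[-0.011,-0.016,-0.005],7.0],[[-0.014,-0.014,-0.004],7.0]]
end [0.4003 0.1198 0.3495] -295.31500626449315
```

apply_moves(
  moves=[
    [[0.013,0.015,-0.005],7.0],
    [[0.015,0.013,-0.005],7.0],
    [[0.016,0.011,-0.005],7.0],
    [[0.017,0.009,-0.005],7.0],
    [[0.018,0.007,-0.005],7.0],
  ],
)

```text
time_s: 1.67
tcp_pos: [0.2171, 0.5104, 0.2478]
ee_rot: [[0.62, -0.784, 0.0], [-0.784, -0.62, -0.0], [0.0, -0.0, -1.0]]
wrist_force: [-0.2, 0.4, -0.7]
gripper_width: 0.998
gripper_force: 0.0
```

apply_moves(
  moves=[
    [[0.019,0.005,-0.005],7.0],
    [[0.02,0.002,-0.005],7.0],
    [[0.02,0.0,-0.005],7.0],
    [[0.019,-0.003,-0.005],7.0],
    [[0.019,-0.005,-0.005],7.0],
  ],
)

```text
time_s: 2.08
tcp_pos: [0.2593, 0.4212, 0.273]
ee_rot: [[0.058, -0.998, 0.0], [-0.998, -0.058, 0.0], [-0.0, -0.0, -1.0]]
wrist_force: [0.1, -0.1, 0.0]
gripper_width: 1.001
gripper_force: 0.0
```

apply_moves(
  moves=[
    [[0.018,-0.007,-0.005],7.0],
    [[0.017,-0.009,-0.005],7.0],
    [[0.016,-0.011,-0.004],7.0],
    [[0.015,-0.013,-0.005],7.0],
    [[0.013,-0.015,-0.004],7.0],
  ],
)

```text
time_s: 2.5
tcp_pos: [0.2996, 0.3323, 0.2961]
ee_rot: [[-0.525, -0.851, 0.0], [-0.851, 0.525, 0.001], [-0.001, 0.0, -1.0]]
wrist_force: [-0.3, 0.1, -0.6]
gripper_width: 0.998
gripper_force: 0.0
```

apply_moves(
  moves=[
    [[0.011,-0.016,-0.005],7.0],
    [[0.009,-0.018,-0.004],7.0],
    [[0.006,-0.019,-0.005],7.0],
    [[0.004,-0.019,-0.004],7.0],
    [[0.002,-0.02,-0.005],7.0],
  ],
)

```text
time_s: 2.92
tcp_pos: [0.342, 0.2429, 0.3189]
ee_rot: [[-0.918, -0.396, 0.0], [-0.396, 0.918, 0.0], [-0.0, 0.0, -1.0]]
wrist_force: [1.6, -0.0, -0.3]
gripper_width: 0.996
gripper_force: 0.0
```

apply_moves(
  moves=[
    [[-0.001,-0.02,-0.004],7.0],
    [[-0.003,-0.019,-0.005],7.0],
    [[-0.005,-0.019,-0.004],7.0],
    [[-0.007,-0.018,-0.005],7.0],
    [[-0.01,-0.017,-0.004],7.0],
  ],
)

```text
time_s: 3.33
tcp_pos: [0.384, 0.1544, 0.3412]
ee_rot: [[-0.979, 0.202, 0.001], [0.202, 0.979, 0.001], [-0.001, 0.001, -1.0]]
wrist_force: [0.8, 1.0, -0.0]
gripper_width: 0.999
gripper_force: 0.0
```

apply_moves(
  moves=[
    [[-0.011,-0.016,-0.005],7.0],
    [[-0.014,-0.014,-0.004],7.0],
    [[0,0,0],0],
    [[0,0,0],0],
  ],
)

```text
time_s: 3.67
tcp_pos: [0.4004, 0.1193, 0.3497]
ee_rot: [[-0.904, 0.428, 0.0], [0.428, 0.904, 0.001], [-0.0, 0.001, -1.0]]
wrist_force: [0.1, -0.7, -0.4]
gripper_width: 1.003
gripper_force: 0.0
```

Run:
```python
from geo import *
t,p,f=st(); print(p,f,t['joints'],t['time_s'])
w=cap('wrist','w1'); np.save('w1.npy',w,allow_pickle=True)
q=[.5001,.1724,-.4478]
F=cv2.resize(w['frame'],None,fx=1.5,fy=1.5)
for X in ([0,0,38],[34,0,38],[96,0,38],[130,0,38],[0,-79,38],[0,8,38],[130,-66,14],[130,0,14],[0,-66,14],[150,-33,56],hnd(2.065)):
    t=proj(w,bed(X,q))[0]; cv2.circle(F,tuple(int(v) for v in (t+.5)*1.5),3,(0,0,255),-1)
cv2.imwrite('pics/w1o.png',F)
for t in ['lip','side_guide','home','bar_hinge','bar_handle','bed']:
    print(t,[(np.round(np.array(k['at'])*[512,384],1).tolist(),round(k['confidence'],2)) for k in models.place_of(w,t)])
```

```text
[0.40043571 0.11933081 0.34970191] 64.66842815177642 [ 3.90685520e+01 -3.07567957e+00 -1.24197128e+01 -1.38381516e-02
 -8.06155472e+01 -1.54397874e+02] 3.6667
lip []
side_guide [([311.2, 237.5], 0.57)]
home []
bar_hinge [([297.3, 297.8], 0.83)]
bar_handle []
bed [([314.2, 193.3], 0.59)]
```

View pics/w1o.png

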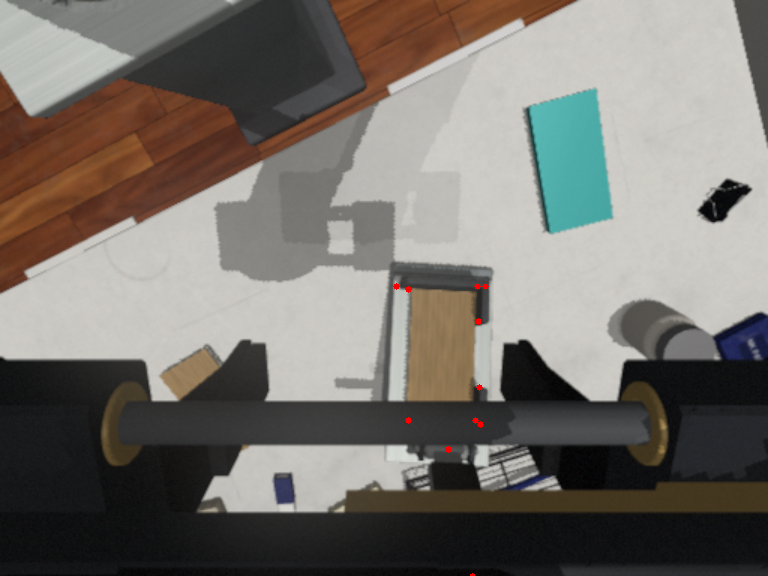

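Run:
```python
from geo import *
from scipy.optimize import least_squares
w=np.load('w1.npy',allow_pickle=True).item()
hsv=cv2.cvtColor(w['frame'],cv2.COLOR_BGR2HSV); m=cv2.inRange(hsv,(8,50,60),(25,255,255)); 
n,l,_,_=cv2.connectedComponentsWithStats(m); m=l==l[230,295]
L=[];R=[]
for y in range(200,262):
    x=np.where(m[y])[0]; x=x[(x>255)&(x<335)]
    L.append((x.min()-.5,y)); 
    if 218<y<254: R.append((x.max()+.5,y))
F=[]
for x in range(278,312):
    y=np.where(m[:,x])[0]; F.append((x,y.min()-.5))
L,R,F=map(np.array,(L,R,F))
print(L[::10],R[::10],F[::6])
def edge(o,A,B,q):
    a,b=proj(w,bed([A,B],q)); d=(b-a)/np.linalg.norm(b-a); return (o-a)@np.array([-d[1],d[0]])
f=lambda q:np.r_[edge(L,[0,-66,14],[130,-66,14],q),edge(R,[0,0,14],[130,0,14],q),edge(F,[0,-66,14],[0,0,14],q)]
s=least_squares(f,[.5,.172,-.448],loss='soft_l1'); q=s.x
print(q.tolist(),np.degrees(q[2]),[np.round((e.mean(),e.std()),2).tolist() for e in (edge(L,[0,-66,14],[130,-66,14],q),edge(R,[0,0,14],[130,0,14],q),edge(F,[0,-66,14],[0,0,14],q))])
# block B/A in wrist? top view handle refine
```

```text
[[273.5 200. ]
 [273.5 210. ]
 [272.5 220. ]
 [272.5 230. ]
 [271.5 240. ]
 [271.5 250. ]
 [270.5 260. ]] [[315.5 219. ]
 [315.5 229. ]
 [315.5 239. ]
 [315.5 249. ]] [[278.  191.5]
 [284.  192.5]
 [290.  192.5]
 [296.  192.5]
 [302.  193.5]
 [308.  193.5]]
[0.5024538852440589, 0.174425207419563, -0.5001031759044487] -28.65380130041352 [[-0.08, 0.29], [0.15, 0.26], [-0.01, 0.29]]
```

Run:
```python
from geo import *
from scipy.optimize import least_squares
w=cap('top'); w['frame']=cv2.imread('pics/top0.png')
hsv=cv2.cvtColor(w['frame'],cv2.COLOR_BGR2HSV); m=cv2.inRange(hsv,(8,60,60),(25,255,255)).astype(np.uint8)
n,l,_,_=cv2.connectedComponentsWithStats(m); m=(l==l[210,224]).astype(np.uint8)
c,_=cv2.findContours(cv2.resize(m,None,fx=4,fy=4,interpolation=cv2.INTER_NEAREST),0,1)
P=max(c,key=len)[:,0]/4.-.375
for Q in ([.5001,.1724,-.4478],[.5025,.1744,-.5001]):
    u=lambda q:[[*(lambda a,b:(a,(b-a)/np.linalg.norm(b-a)))(*proj(w,bed([A,B],q)))] for A,B in (([20,-66,14],[120,-66,14]),([36,0,14],[94,0,14]),([0,-60,14],[0,-5,14]))]
    sel=[]
    for a,d in u(Q):
        v=P-a; t=v@d; e=v@np.array([-d[1],d[0]]); 
        sel.append(P[(np.abs(e)<2.2)&(t>0)&(t<{0:100,1:58,2:55}[len(sel)]*.36)])
    f=lambda q:np.concatenate([(s-a)@np.array([-d[1],d[0]]) for s,(a,d) in zip(sel,u(q))])
    S=least_squares(f,Q,loss='soft_l1',f_scale=.3); print([len(s) for s in sel],S.x,np.degrees(S.x[2]),S.cost)
```

```text
[184, 104, 101] [ 0.50053061  0.17384424 -0.4924786 ] -28.216945067409736 21.922061336304296
[183, 103, 104] [ 0.50088418  0.17394104 -0.49691135] -28.470923295047847 22.73774624863423
```

Run:
```python
from geo import *
rows((.499,-.1496,.10),-31,12)
t,p,f=st()
rows((.499,-.1496,.003),0,5,np.array([.499,-.1496,.1]),95.7)
q=(.5017,.1742,-.498); print(bed(hnd(2.065),q),bed([150,-33,56],q))
```

```text
[[[-0.017,-0.017,0.021],-2.58],[[-0.016,-0.018,0.021],-2.58],[[-0.015,-0.018,0.021],-2.58],[[-0.015,-0.019,0.021],-2.58],[[-0.014,-0.02,0.021],-2.58]]
[[[-0.013,-0.02,0.021],-2.58],[[-0.012,-0.021,0.021],-2.58],[[-0.011,-0.021,0.02],-2.58],[[-0.01,-0.022,0.021],-2.58],[[-0.009,-0.022,0.02],-2.58]]
[[[-0.008,-0.022,0.021],-2.58],[[-0.007,-0.023,0.02],-2.58]]
end [ 0.4988 -0.1496  0.1004] 95.72248588665934
[[[0.0,0.0,0.019],0.0],[[0.0,0.0,0.02],0.0],[[0.0,0.0,0.019],0.0],[[0.0,0.0,0.019],0.0],[[0.0,0.0,0.02],0.0]]
end [ 0.499  -0.1496  0.003 ] 95.7
[[0.59093068 0.08812219 0.26893672]] [[0.58457894 0.09157569 0.14414598]]
```

apply_moves(
  moves=[
    [[-0.017,-0.017,0.021],-2.58],
    [[-0.016,-0.018,0.021],-2.58],
    [[-0.015,-0.018,0.021],-2.58],
    [[-0.015,-0.019,0.021],-2.58],
    [[-0.014,-0.02,0.021],-2.58],
  ],
  hand=0.087,
)

```text
time_s: 4.48
tcp_pos: [0.4412, 0.006, 0.2438]
ee_rot: [[-0.977, 0.212, 0.001], [0.212, 0.977, 0.0], [-0.001, 0.0, -1.0]]
wrist_force: [0.8, -0.1, 0.0]
gripper_width: 1.0
gripper_force: 0.0
```

apply_moves(
  moves=[
    [[-0.013,-0.02,0.021],-2.58],
    [[-0.012,-0.021,0.021],-2.58],
    [[-0.011,-0.021,0.02],-2.58],
    [[-0.01,-0.022,0.021],-2.58],
    [[-0.009,-0.022,0.02],-2.58],
  ],
)

```text
time_s: 4.9
tcp_pos: [0.4826, -0.1065, 0.1405]
ee_rot: [[-1.0, -0.011, 0.0], [-0.011, 1.0, -0.0], [-0.0, -0.0, -1.0]]
wrist_force: [0.2, 0.3, -1.3]
gripper_width: 0.999
gripper_force: 0.0
```

apply_moves(
  moves=[
    [[-0.008,-0.022,0.021],-2.58],
    [[-0.007,-0.023,0.02],-2.58],
    [[0,0,0],0],
    [[0,0,0],0],
  ],
)

```text
time_s: 5.23
tcp_pos: [0.4981, -0.1508, 0.099]
ee_rot: [[-0.995, -0.096, -0.004], [-0.096, 0.995, -0.0], [0.004, 0.0, -1.0]]
wrist_force: [-0.2, 0.6, 0.7]
gripper_width: 0.999
gripper_force: 0.0
```

apply_moves(
  moves=[
    [[0,0,0.019],0],
    [[0,0,0.02],0],
    [[0,0,0.019],0],
    [[0,0,0.02],0],
    [[0,0,0.019],0],
  ],
)

```text
time_s: 5.65
tcp_pos: [0.4997, -0.1491, 0.0041]
ee_rot: [[-0.995, -0.1, 0.003], [-0.1, 0.995, -0.0], [-0.003, -0.0, -1.0]]
wrist_force: [0.9, 0.6, -1.1]
gripper_width: 1.001
gripper_force: 0.0
```

apply_moves(
  moves=[
    [[0,0,0],0],
    [[0,0,0],0],
  ],
)

```text
time_s: 5.82
tcp_pos: [0.4989, -0.1494, 0.004]
ee_rot: [[-0.995, -0.1, -0.0], [-0.1, 0.995, -0.0], [0.0, -0.0, -1.0]]
wrist_force: [-0.5, -0.3, 0.4]
gripper_width: 0.998
gripper_force: 0.0
```

Run:
```python
from geo import *
q=(.5017,.1742,-.498); off=np.array([0,0,-.005])
T=bed([-65.3,-33,47],q)[0]+off; print('tilt end',T)
p=np.array([.4989,-.1494,.004]); f=95.75
rows((.4989,-.1494,.13),0,5,p,f)
p[2]=.13; H=T.copy(); H[2]=.115
rows(H,34.3,12,p,f)
```

```text
tilt end [0.41649278 0.18296555 0.03999949]
[[[0.0,0.0,-0.025],0.0],[[0.0,0.0,-0.025],0.0],[[0.0,0.0,-0.025],0.0],[[0.0,0.0,-0.025],0.0],[[0.0,0.0,-0.026],0.0]]
end [ 0.4989 -0.1494  0.13  ] 95.75
[[[0.004,0.028,0.001],2.86],[[0.005,0.028,0.001],2.86],[[0.007,0.028,0.001],2.86],[[0.008,0.027,0.001],2.86],[[0.01,0.027,0.001],2.86]]
[[[0.011,0.026,0.001],2.86],[[0.012,0.026,0.001],2.86],[[0.014,0.025,0.002],2.86],[[0.015,0.025,0.001],2.86],[[0.016,0.024,0.002],2.86]]
[[[0.017,0.023,0.001],2.86],[[0.018,0.021,0.002],2.86]]
end [0.4161 0.1827 0.115 ] 61.43000000000001
```

apply_moves(
  moves=[
    [[0,0,0],0],
    [[0,0,0],0],
    [[0,0,0],0],
    [[0,0,0],0],
    [[0,0,0],0],
  ],
  hand=0.06,
)

```text
time_s: 6.23
tcp_pos: [0.4992, -0.1501, 0.0045]
ee_rot: [[-0.995, -0.098, 0.002], [-0.098, 0.995, -0.0], [-0.002, -0.0, -1.0]]
wrist_force: [-0.6, 1.0, 4.0]
gripper_width: 0.755
gripper_force: 30.0
```

Gripped (0.755×87 = 65.7 mm). Lift and carry to the front of the press.

apply_moves(
  moves=[
    [[0,0,-0.025],0],
    [[0,0,-0.025],0],
    [[0,0,-0.025],0],
    [[0,0,-0.025],0],
    [[0,0,-0.026],0],
  ],
)

```text
time_s: 6.65
tcp_pos: [0.498, -0.1502, 0.1306]
ee_rot: [[-0.995, -0.098, -0.001], [-0.098, 0.995, 0.0], [0.001, 0.0, -1.0]]
wrist_force: [-0.3, -0.2, -1.1]
gripper_width: 0.756
gripper_force: 30.0
```

apply_moves(
  moves=[
    [[0.004,0.028,0.001],2.86],
    [[0.005,0.028,0.001],2.86],
    [[0.007,0.028,0.001],2.86],
    [[0.008,0.027,0.001],2.86],
    [[0.01,0.027,0.001],2.86],
  ],
)

```text
time_s: 7.07
tcp_pos: [0.4641, -0.0107, 0.1247]
ee_rot: [[-0.988, 0.154, 0.0], [0.154, 0.988, 0.0], [-0.0, 0.0, -1.0]]
wrist_force: [0.8, 0.9, -0.7]
gripper_width: 0.754
gripper_force: 30.0
```

apply_moves(
  moves=[
    [[0.011,0.026,0.001],2.86],
    [[0.012,0.026,0.001],2.86],
    [[0.014,0.025,0.002],2.86],
    [[0.015,0.025,0.001],2.86],
    [[0.016,0.024,0.002],2.86],
  ],
)

```text
time_s: 7.48
tcp_pos: [0.4295, 0.1288, 0.1178]
ee_rot: [[-0.92, 0.393, 0.0], [0.393, 0.92, 0.0], [-0.0, 0.0, -1.0]]
wrist_force: [0.7, -0.2, -0.8]
gripper_width: 0.757
gripper_force: 30.0
```

apply_moves(
  moves=[
    [[0.017,0.023,0.001],2.86],
    [[0.018,0.021,0.002],2.86],
    [[0,0,0],0],
    [[0,0,0],0],
  ],
)

```text
time_s: 7.82
tcp_pos: [0.416, 0.1831, 0.1145]
ee_rot: [[-0.879, 0.478, -0.0], [0.478, 0.879, -0.0], [0.0, -0.0, -1.0]]
wrist_force: [-0.9, -0.2, -1.4]
gripper_width: 0.754
gripper_force: 30.0
```

Run:
```python
from geo import *
t,p,f=st(); print(p,f,t['wrist_force'],t['moment'],t['gripper_width'],t['time_s'])
print(delta((.4165,.183,.040),61.5))
w=cap('wrist'); b=cap('side')
cv2.imwrite('pics/g1.png',np.vstack([cv2.resize(w['frame'],None,fx=.8,fy=.8),cv2.resize(b['frame'][110:260,150:320],(409,360*409//408))[:290]]))
```

```text
[0.41596089 0.18307896 0.11451844] 61.47734503342631 [-0.88321429 -0.17469358 -1.42769381] [-0.05385364 -0.16653844  0.0383872 ] 0.7544756704713194 7.8167
turn -0.0  shift x -0.0005 y 0.0002 z 0.0745Traceback (most recent call last):
  File "<stdin>", line 5, in <module>
    return _nx.concatenate(arrs, 0, dtype=dtype, casting=casting)
           ~~~~~~~~~~~~~~~^^^^^^^^^^^^^^^^^^^^^^^^^^^^^^^^^^^^^^^
ValueError: all the input array dimensions except for the concatenation axis must match exactly, but along dimension 1, the array at index 0 has size 410 and the array at index 1 has size 409
```

apply_moves(
  moves=[
    [[0,0,0.01],0],
    [[0,0,0.01],0],
    [[0,0,0.01],0],
    [[0,0,0.01],0],
    [[0,0,0.005],0],
  ],
)

```text
time_s: 8.33
tcp_pos: [0.4161, 0.1805, 0.0686]
ee_rot: [[-0.876, 0.482, -0.002], [0.482, 0.876, -0.001], [0.001, -0.002, -1.0]]
wrist_force: [-1.1, 0.2, 0.9]
gripper_width: 0.751
gripper_force: 30.0
```

apply_moves(
  moves=[
    [[0,0,0.003],0],
    [[0,0,0.003],0],
    [[0,0,0.003],0],
  ],
)

```text
time_s: 8.58
tcp_pos: [0.4167, 0.1817, 0.0609]
ee_rot: [[-0.877, 0.48, 0.0], [0.48, 0.877, 0.0], [-0.0, 0.0, -1.0]]
wrist_force: [-1.6, -1.6, 2.2]
gripper_width: 0.752
gripper_force: 30.0
```

apply_moves(
  moves=[
    [[0,0,0.003],0],
    [[0,0,0.003],0],
    [[0,0,0.003],0],
  ],
)

```text
time_s: 8.83
tcp_pos: [0.4169, 0.1824, 0.0517]
ee_rot: [[-0.877, 0.48, 0.001], [0.48, 0.877, 0.001], [-0.001, 0.001, -1.0]]
wrist_force: [-0.0, -1.5, 3.5]
gripper_width: 0.752
gripper_force: 30.0
```

Run:
```python
from geo import *
t,p,f=st(); print(p,f,t['wrist_force'],t['moment'],t['gripper_width'],t['time_s'])
w=cap('wrist'); b=cap('side')
cv2.imwrite('pics/g1.png',np.vstack([cv2.resize(w['frame'],(400,300)),cv2.resize(b['frame'][110:235,150:320],(400,294),interpolation=2)]))
```

```text
[0.41693822 0.18236452 0.05170796] 61.3359440823979 [-0.03185707 -1.47728298  3.46694572] [-0.44284984 -0.33144211 -0.08975499] 0.7524541170842847 8.8333
```

View pics/g1.png

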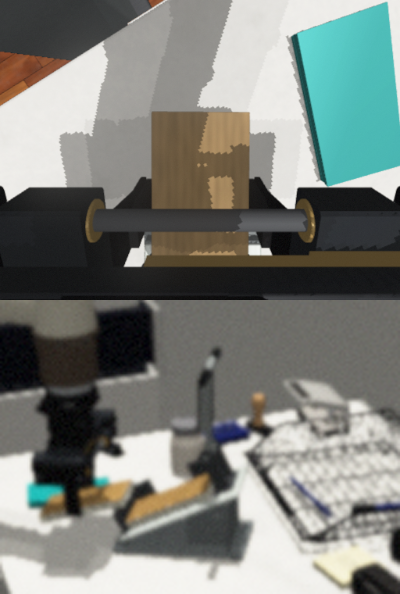

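apply_moves(
  moves=[
    [[0,0,0.003],0],
    [[0,0,0.003],0],
    [[0,0,0.003],0],
    [[0,0,0.002],0],
    [[0,0,0],0],
  ],
)

```text
time_s: 9.35
tcp_pos: [0.4167, 0.1825, 0.0402]
ee_rot: [[-0.878, 0.48, 0.0], [0.48, 0.878, 0.0], [-0.0, 0.001, -1.0]]
wrist_force: [-0.1, 1.0, 2.7]
gripper_width: 0.752
gripper_force: 30.0
```

Run:
```python
from geo import *
t,p,f=st(); print(p,f,t['wrist_force'],t['moment'],t['gripper_width'],t['time_s'])
q=(.5017,.1742,-.498); off=np.array([0,0,-.005])
up=p+[0,0,.04]; rows(up,0,3,p,f)
A=bed([64,-38,23+75],q)[0]+off; B=bed([64,-38,23+8],q)[0]+off
print(A,B); rows(A,0,6,up,f); rows(B,0,7,A,f)
```

```text
[0.41666461 0.18254179 0.04022132] 61.34712382319113 [-0.06352481  1.02913161  2.67198917] [ 0.20461614 -0.32372032  0.03741468] 0.7523965941664752 9.35
[[[0.0,0.0,-0.013],0.0],[[0.0,0.0,-0.013],0.0],[[0.0,0.0,-0.014],0.0]]
end [0.4167 0.1825 0.0802] 61.34712382319113
[0.498121   0.13289234 0.14086573] [0.52299722 0.11936693 0.08014311]
[[[-0.016,-0.001,-0.01],0.0],[[-0.016,-0.001,-0.01],0.0],[[-0.016,-0.001,-0.01],0.0],[[-0.016,-0.001,-0.01],0.0],[[-0.016,-0.0,-0.01],0.0]]
[[[-0.015,-0.001,-0.011],0.0]]
end [0.4976 0.1326 0.1412] 61.34712382319113
[[[-0.004,0.0,0.009],0.0],[[-0.004,0.0,0.009],0.0],[[-0.004,0.0,0.009],0.0],[[-0.004,0.0,0.008],0.0],[[-0.004,0.0,0.009],0.0]]
[[[-0.004,0.0,0.008],0.0],[[-0.004,0.0,0.009],0.0]]
end [0.5227 0.1195 0.0799] 61.34712382319113
```

apply_moves(
  moves=[
    [[0,0,-0.013],0],
    [[0,0,-0.013],0],
    [[0,0,-0.014],0],
    [[-0.016,-0.001,-0.01],0],
    [[-0.016,-0.001,-0.01],0],
  ],
)

```text
time_s: 9.77
tcp_pos: [0.4428, 0.1648, 0.1006]
ee_rot: [[-0.878, 0.479, -0.002], [0.479, 0.878, -0.0], [0.001, -0.001, -1.0]]
wrist_force: [-0.4, 0.9, -1.2]
gripper_width: 0.754
gripper_force: 30.0
```

apply_moves(
  moves=[
    [[-0.016,-0.001,-0.01],0],
    [[-0.016,-0.001,-0.01],0],
    [[-0.016,0,-0.01],0],
    [[-0.015,-0.001,-0.011],0],
    [[0,0,0],0],
  ],
)

```text
time_s: 10.18
tcp_pos: [0.4998, 0.1318, 0.1427]
ee_rot: [[-0.876, 0.481, 0.003], [0.481, 0.876, 0.001], [-0.002, 0.003, -1.0]]
wrist_force: [0.3, 0.3, -0.5]
gripper_width: 0.753
gripper_force: 30.0
```

Run:
```python
from geo import *
t,p,f=st(); print(p,f,t['wrist_force'],t['moment'],t['gripper_width'],t['time_s'])
w=cap('wrist'); b=cap('side')
cv2.imwrite('pics/g2.png',np.vstack([cv2.resize(w['frame'],(400,300)),cv2.resize(b['frame'][110:235,150:320],(400,294),interpolation=2)]))
```

```text
[0.49978179 0.13183833 0.14272883] 61.22107384908655 [ 0.27072657  0.2673223  -0.49914209] [ 0.00447627 -0.26632998 -0.05121469] 0.7526993951378789 10.1833
```

View pics/g2.png

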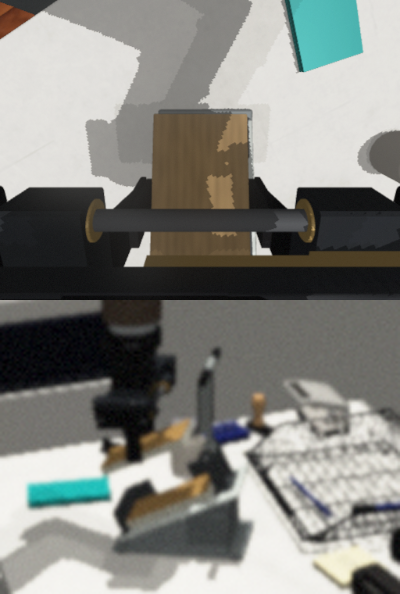

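apply_moves(
  moves=[
    [[-0.004,0,0.009],0],
    [[-0.004,0,0.009],0],
    [[-0.004,0,0.009],0],
    [[-0.004,0,0.008],0],
    [[-0.004,0,0.009],0],
  ],
)

```text
time_s: 10.7
tcp_pos: [0.5148, 0.1223, 0.096]
ee_rot: [[-0.878, 0.48, -0.001], [0.48, 0.878, -0.001], [0.001, -0.001, -1.0]]
wrist_force: [-0.3, 0.8, -1.5]
gripper_width: 0.753
gripper_force: 30.0
```

apply_moves(
  moves=[
    [[-0.004,0,0.008],0],
    [[-0.002,0,0.005],0],
    [[-0.002,0,0.004],0],
    [[0,0,0],0],
  ],
)

```text
time_s: 11.03
tcp_pos: [0.5218, 0.1184, 0.0795]
ee_rot: [[-0.877, 0.48, -0.001], [0.48, 0.877, -0.001], [0.001, -0.001, -1.0]]
wrist_force: [-0.1, -0.4, -0.2]
gripper_width: 0.757
gripper_force: 30.0
```

apply_moves(
  moves=[
    [[-0.001,0,0.002],0],
    [[-0.001,0,0.002],0],
    [[0,0,0],0],
  ],
)

```text
time_s: 11.28
tcp_pos: [0.5238, 0.1178, 0.0766]
ee_rot: [[-0.877, 0.48, 0.0], [0.48, 0.877, 0.0], [-0.0, 0.0, -1.0]]
wrist_force: [1.0, -0.5, -0.8]
gripper_width: 0.756
gripper_force: 30.0
```

```bash
cat >> geo.py <<'E'
q=(.5017,.1742,-.498)
def inbed(P):
    C,S=np.cos(q[2]),np.sin(q[2]); dx,dy,z=P[0]-q[0],P[1]-q[1],P[2]-.03
    u=C*dx+S*dy; return np.round(np.array([u*c+z*s,-S*dx+C*dy,-u*s+z*c])*1000,1)
def rep():
    t,p,f=st(); F=np.array(t['wrist_force'])+[q[0],q[1],.03]
    print('tcp',p.round(4),'pivot in bed',inbed(p+[0,0,.005]),'F bed',inbed(F)/1000,'phi',f.round(2),t['gripper_width'],t['time_s'])
E
python3 -c "
from geo import *
rep()"
```

```text
tcp [0.5238 0.1178 0.0766] pivot in bed [ 63.8 -39.   27.1] F bed [ 0.6708  0.0594 -1.1786] phi 61.32 0.7555077842670591 11.2833
```

apply_moves(
  moves=[
    [[-0.001,0,0.002],0],
    [[0,0,0],0],
  ],
)

```text
time_s: 11.45
tcp_pos: [0.5246, 0.1173, 0.0746]
ee_rot: [[-0.877, 0.48, 0.0], [0.48, 0.877, 0.0], [-0.0, 0.0, -1.0]]
wrist_force: [-0.0, 0.4, -1.4]
gripper_width: 0.751
gripper_force: 30.0
```

apply_moves(
  moves=[
    [[-0.001,0,0.002],0],
    [[0,0,0],0],
  ],
)

```text
time_s: 11.62
tcp_pos: [0.5256, 0.1169, 0.0728]
ee_rot: [[-0.877, 0.48, 0.0], [0.48, 0.877, 0.0], [-0.0, 0.0, -1.0]]
wrist_force: [-2.2, 1.4, 2.2]
gripper_width: 0.758
gripper_force: 30.1
```

```bash
python3 -c "
from geo import *
rep()"
```

```text
tcp [0.5256 0.1169 0.0728] pivot in bed [ 64.  -38.9  22.9] F bed [-1.4437  0.1173  3.1128] phi 61.33 0.7582879130495492 11.6167
```

apply_moves(
  moves=[
    [[0.001,0,0.0005],0],
    [[0.002,0,0.001],0],
    [[0.001,0,0.0005],0],
    [[0,0,0],0],
  ],
)

```text
time_s: 11.95
tcp_pos: [0.5221, 0.119, 0.0708]
ee_rot: [[-0.878, 0.479, 0.001], [0.479, 0.878, 0.0], [-0.001, 0.001, -1.0]]
wrist_force: [-0.1, 0.6, 2.3]
gripper_width: 0.755
gripper_force: 30.1
```

apply_moves(
  moves=[
    [[0,0.002,0],0],
    [[0,0.002,0],0],
    [[0,0,0],0],
  ],
)

```text
time_s: 12.2
tcp_pos: [0.5233, 0.1222, 0.0705]
ee_rot: [[-0.877, 0.48, -0.002], [0.48, 0.877, -0.001], [0.001, -0.001, -1.0]]
wrist_force: [-4.1, 0.9, 5.0]
gripper_width: 0.753
gripper_force: 30.0
```

```bash
python3 -c "
from geo import *
rep()"
```

```text
tcp [0.5233 0.1222 0.0705] pivot in bed [ 58.9 -35.4  22.7] F bed [-1.4973 -1.1428  6.2291] phi 61.32 0.7532268985104318 12.2
```

apply_moves(
  moves=[
    [[0,0.001,0],0],
    [[0,0.001,0],0],
    [[0,0.001,0],0],
    [[0,0,0],0],
  ],
)

```text
time_s: 12.53
tcp_pos: [0.5246, 0.1246, 0.0705]
ee_rot: [[-0.877, 0.48, -0.002], [0.48, 0.877, -0.001], [0.001, -0.001, -1.0]]
wrist_force: [-3.8, -0.6, 5.8]
gripper_width: 0.755
gripper_force: 30.0
```

```bash
python3 -c "
from geo import *
rep()"
```

```text
tcp [0.5246 0.1246 0.0705] pivot in bed [ 58.9 -32.6  22.8] F bed [-0.321  -2.3593  6.6001] phi 61.33 0.7551196612854852 12.5333
```

apply_moves(
  moves=[
    [[0.001,0,0.0003],0],
    [[0.001,0,0.0003],0],
    [[0,0,0],0],
  ],
)

```text
time_s: 12.78
tcp_pos: [0.524, 0.126, 0.07]
ee_rot: [[-0.878, 0.48, 0.001], [0.48, 0.878, 0.0], [-0.001, 0.001, -1.0]]
wrist_force: [-0.4, -0.4, 2.1]
gripper_width: 0.753
gripper_force: 30.0
```

```bash
python3 -c "
from geo import *
rep()"
```

```text
tcp [0.524 0.126 0.07 ] pivot in bed [ 57.6 -31.7  22.8] F bed [ 0.7974 -0.566   1.9904] phi 61.34 0.7533755013670994 12.7833
```

apply_moves(
  moves=[
    [[0.001,0.001,0.0003],0],
    [[0.001,0.001,0.0003],0],
    [[0,0,0],0],
  ],
)

```text
time_s: 13.03
tcp_pos: [0.5231, 0.1266, 0.0697]
ee_rot: [[-0.877, 0.48, -0.0], [0.48, 0.877, -0.003], [-0.001, -0.003, -1.0]]
wrist_force: [1.8, -8.7, 4.9]
gripper_width: 0.756
gripper_force: 30.0
```

```bash
python3 -c "
from geo import *
rep()"
```

```text
tcp [0.5231 0.1266 0.0697] pivot in bed [ 56.5 -31.6  23. ] F bed [ 7.2826 -6.7915  1.9636] phi 61.33 0.7559327518444822 13.0333
```

apply_moves(
  moves=[
    [[0.001,0.001,0.0003],0],
    [[0.001,0.001,0.0003],0],
    [[0,0,0],0],
  ],
)

```text
time_s: 13.28
tcp_pos: [0.5229, 0.1267, 0.0697]
ee_rot: [[-0.878, 0.479, -0.0], [0.479, 0.878, -0.007], [-0.003, -0.006, -1.0]]
wrist_force: [6.1, -19.0, 8.0]
gripper_width: 0.753
gripper_force: 30.0
```

```bash
python3 -c "
from geo import *
rep()"
```

```text
tcp [0.5229 0.1267 0.0697] pivot in bed [ 56.3 -31.6  23. ] F bed [ 16.4657 -13.7635   1.1398] phi 61.35 0.7528651397693772 13.2833
```

apply_moves(
  moves=[
    [[-0.001,-0.001,0],0],
    [[0,0,0],0],
  ],
)

```text
time_s: 13.45
tcp_pos: [0.523, 0.1266, 0.0696]
ee_rot: [[-0.878, 0.479, -0.0], [0.479, 0.878, -0.005], [-0.002, -0.004, -1.0]]
wrist_force: [2.8, -12.6, 7.4]
gripper_width: 0.752
gripper_force: 30.0
```

apply_moves(
  moves=[
    [[0,0,0],0],
    [[0,0,0],0],
    [[0,0,0],0],
    [[0,0,0],0],
  ],
  hand=0.08,
)

```text
time_s: 13.78
tcp_pos: [0.5222, 0.1303, 0.0683]
ee_rot: [[-0.877, 0.48, -0.0], [0.48, 0.877, 0.0], [0.001, 0.0, -1.0]]
wrist_force: [-0.7, 0.0, -1.0]
gripper_width: 0.899
gripper_force: 0.0
```

Run:
```python
from geo import *
rep()
_,p,f=st(); up=p+[0,0,.09]
rows(up,0,5,p,f)
# over block B then grasp, tool x = front
phiB=66.2; d=np.radians(phiB+90); B=np.array([.4675+.006*np.cos(d),-.321+.006*np.sin(d),.10]); print(B)
rows(B,f-phiB,16,up,f)
```

```text
tcp [0.5222 0.1303 0.0683] pivot in bed [ 53.6 -28.8  22.8] F bed [-0.9644 -0.3001 -0.6152] phi 61.32 0.89923542292741 13.7833
[[[0.0,0.0,-0.018],0.0],[[0.0,0.0,-0.018],0.0],[[0.0,0.0,-0.018],0.0],[[0.0,0.0,-0.018],0.0],[[0.0,0.0,-0.018],0.0]]
end [0.5222 0.1303 0.1583] 61.32239899145962
[ 0.46201024 -0.31857873  0.1       ]
[[[-0.01,-0.026,0.004],np.float64(-0.3)],[[-0.01,-0.027,0.004],np.float64(-0.3)],[[-0.01,-0.027,0.004],np.float64(-0.3)],[[-0.01,-0.027,0.004],np.float64(-0.3)],[[-0.01,-0.027,0.004],np.float64(-0.3)]]
[[[-0.009,-0.027,0.003],np.float64(-0.3)],[[-0.009,-0.027,0.004],np.float64(-0.3)],[[-0.009,-0.027,0.003],np.float64(-0.3)],[[-0.009,-0.027,0.004],np.float64(-0.3)],[[-0.009,-0.027,0.003],np.float64(-0.3)]]
[[[-0.009,-0.026,0.004],np.float64(-0.3)],[[-0.009,-0.027,0.003],np.float64(-0.3)],[[-0.008,-0.027,0.004],np.float64(-0.3)],[[-0.008,-0.027,0.003],np.float64(-0.3)],[[-0.009,-0.026,0.004],np.float64(-0.3)]]
[[[-0.008,-0.027,0.003],np.float64(-0.3)]]
end [ 0.4619 -0.3189  0.1003] 66.12239899145958
```

apply_moves(
  moves=[
    [[0,0,-0.018],0],
    [[0,0,-0.018],0],
    [[0,0,-0.018],0],
    [[0,0,-0.018],0],
    [[0,0,-0.018],0],
  ],
  hand=0.087,
)

```text
time_s: 14.2
tcp_pos: [0.5221, 0.1305, 0.1593]
ee_rot: [[-0.878, 0.479, -0.0], [0.479, 0.878, 0.0], [0.0, 0.0, -1.0]]
wrist_force: [0.5, 0.1, 0.9]
gripper_width: 0.995
gripper_force: 0.0
```

apply_moves(
  moves=[
    [[0,-0.03,0],0],
    [[0,-0.03,0],0],
    [[0,-0.03,0],0],
    [[0,-0.03,0],0],
    [[0,-0.03,0],0],
  ],
)

```text
time_s: 14.62
tcp_pos: [0.4495, -0.0022, 0.1586]
ee_rot: [[-0.878, 0.479, 0.0], [0.479, 0.878, 0.0], [0.0, 0.0, -1.0]]
wrist_force: [-0.0, -0.4, 0.3]
gripper_width: 1.0
gripper_force: 0.0
```

apply_moves(
  moves=[
    [[0,-0.03,0],0],
    [[0,-0.03,0],0],
    [[0,-0.03,0],0],
    [[0,0,0],0],
  ],
)

```text
time_s: 14.95
tcp_pos: [0.4041, -0.0828, 0.1583]
ee_rot: [[-0.876, 0.483, -0.002], [0.483, 0.876, 0.0], [0.002, -0.001, -1.0]]
wrist_force: [1.0, 0.0, 0.3]
gripper_width: 0.999
gripper_force: 0.0
```

Run:
```python
from geo import *
rep()
a=cap('top','top2'); cv2.imwrite('pics/top2c.png',cv2.resize(a['frame'][140:270,170:400],None,fx=3.4,fy=3.4,interpolation=cv2.INTER_CUBIC))
hsv=cv2.cvtColor(a['frame'],cv2.COLOR_BGR2HSV);m=cv2.inRange(hsv,(8,60,60),(25,255,255))
n,l,s,ce=cv2.connectedComponentsWithStats(m); print([(s[k].tolist(),ce[k].round(1).tolist()) for k in range(1,n) if s[k,4]>300 and s[k,1]<260])
rows((.462,-.3186,.10),-4.8,7)
```

```text
tcp [ 0.4041 -0.0828  0.1583] pivot in bed [  89.9 -272.5  105.1] F bed [ 0.8539  0.5009 -0.103 ] phi 61.12 0.9991344889753782 14.95
[([0, 141, 215, 243, 21516], [103.5, 303.5]), ([416, 149, 96, 34, 2902], [464.9, 165.0]), ([418, 185, 63, 12, 325], [445.8, 190.8]), ([204, 187, 38, 47, 926], [222.7, 210.2]), ([261, 198, 251, 186, 24060], [424.7, 310.0]), ([349, 211, 36, 47, 901], [366.7, 234.0]), ([303, 247, 30, 28, 364], [318.2, 260.0])]
[[[-0.023,-0.026,0.008],-0.69],[[-0.023,-0.026,0.008],-0.69],[[-0.023,-0.026,0.009],-0.69],[[-0.022,-0.027,0.008],-0.69],[[-0.022,-0.027,0.009],-0.69]]
[[[-0.022,-0.027,0.008],-0.69],[[-0.022,-0.027,0.009],-0.69]]
end [ 0.4623 -0.3186  0.0996] 65.98607874501883
```

View pics/top2c.png

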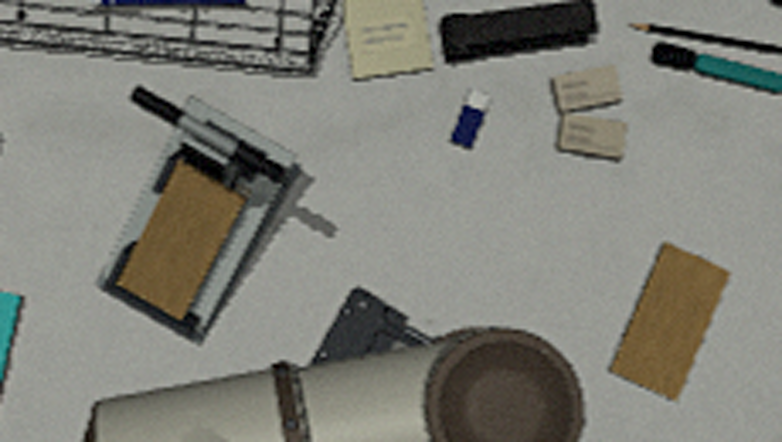

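apply_moves(
  moves=[
    [[-0.023,-0.026,0.008],-0.69],
    [[-0.023,-0.026,0.008],-0.69],
    [[-0.023,-0.026,0.009],-0.69],
    [[-0.022,-0.027,0.008],-0.69],
    [[-0.022,-0.027,0.009],-0.69],
  ],
)

```text
time_s: 15.42
tcp_pos: [0.4486, -0.2507, 0.1163]
ee_rot: [[-0.906, 0.424, 0.001], [0.424, 0.906, -0.0], [-0.001, 0.0, -1.0]]
wrist_force: [1.2, 1.2, 1.4]
gripper_width: 0.999
gripper_force: 0.0
```

apply_moves(
  moves=[
    [[-0.022,-0.027,0.008],-0.69],
    [[-0.022,-0.027,0.009],-0.69],
    [[0,0,0],0],
    [[0,0,0],0],
  ],
)

```text
time_s: 15.75
tcp_pos: [0.4649, -0.318, 0.098]
ee_rot: [[-0.914, 0.406, -0.002], [0.406, 0.914, 0.001], [0.002, 0.0, -1.0]]
wrist_force: [-0.6, 0.2, 0.4]
gripper_width: 0.997
gripper_force: 0.0
```

apply_moves(
  moves=[
    [[0,0,0.019],0],
    [[0,0,0.019],0],
    [[0,0,0.019],0],
    [[0,0,0.019],0],
    [[0,0,0.019],0],
  ],
)

```text
time_s: 16.17
tcp_pos: [0.4652, -0.3157, 0.0045]
ee_rot: [[-0.916, 0.402, 0.001], [0.402, 0.916, -0.0], [-0.001, 0.0, -1.0]]
wrist_force: [-0.1, -0.9, -0.4]
gripper_width: 1.0
gripper_force: 0.0
```

apply_moves(
  moves=[
    [[0,0,0],0],
    [[0,0,0],0],
  ],
)

```text
time_s: 16.33
tcp_pos: [0.4644, -0.316, 0.0045]
ee_rot: [[-0.915, 0.402, -0.002], [0.402, 0.915, 0.0], [0.002, -0.0, -1.0]]
wrist_force: [0.4, -0.5, 0.1]
gripper_width: 0.997
gripper_force: 0.0
```

apply_moves(
  moves=[
    [[0.001,-0.003,0],0],
    [[0,0,0],0],
  ],
)

```text
time_s: 16.5
tcp_pos: [0.4631, -0.3197, 0.0063]
ee_rot: [[-0.915, 0.404, 0.003], [0.404, 0.915, -0.001], [-0.003, 0.0, -1.0]]
wrist_force: [0.2, -0.3, -0.1]
gripper_width: 0.999
gripper_force: 0.0
```

apply_moves(
  moves=[
    [[0,0,0],0],
    [[0,0,0],0],
    [[0,0,0],0],
    [[0,0,0],0],
    [[0,0,0],0],
  ],
  hand=0.06,
)

```text
time_s: 16.92
tcp_pos: [0.4623, -0.3197, 0.0051]
ee_rot: [[-0.915, 0.404, 0.0], [0.404, 0.915, -0.0], [-0.0, 0.0, -1.0]]
wrist_force: [-0.6, 0.2, 1.8]
gripper_width: 0.755
gripper_force: 30.0
```

apply_moves(
  moves=[
    [[0,0,-0.025],0],
    [[0,0,-0.025],0],
    [[0,0,-0.025],0],
    [[0,0,-0.026],0],
    [[0,0,-0.025],0],
  ],
)

```text
time_s: 17.33
tcp_pos: [0.4617, -0.3195, 0.1317]
ee_rot: [[-0.914, 0.405, -0.001], [0.405, 0.914, 0.0], [0.001, 0.0, -1.0]]
wrist_force: [0.3, -1.6, -0.5]
gripper_width: 0.752
gripper_force: 30.0
```

Run:
```python
from geo import *
rep(); _,p,f=st()
M=np.array([.40,-.05,.125]); rows(M,0,10,p,f); rows((.4165,.183,.115),f-61.4,9,M,f)
```

```text
tcp [ 0.4617 -0.3195  0.1317] pivot in bed [ 226.9 -452.8   11.9] F bed [ 0.6797 -1.2519 -0.8887] phi 66.13 0.7520037770004252 17.3333
[[[0.017,0.022,0.001],0.0],[[0.016,0.022,0.001],0.0],[[0.017,0.022,0.001],0.0],[[0.016,0.022,0.001],0.0],[[0.017,0.022,0.0],0.0]]
[[[0.016,0.022,0.001],0.0],[[0.017,0.022,0.0],0.0],[[0.016,0.022,0.001],0.0],[[0.017,0.023,0.0],0.0],[[0.016,0.022,0.001],0.0]]
end [ 0.4002 -0.0506  0.1247] 66.1345385593327
[[[0.009,0.024,0.001],np.float64(0.53)],[[0.009,0.024,0.001],np.float64(0.53)],[[0.009,0.024,0.001],np.float64(0.53)],[[0.009,0.024,0.001],np.float64(0.53)],[[0.01,0.024,0.001],np.float64(0.53)]]
[[[0.01,0.024,0.001],np.float64(0.53)],[[0.01,0.024,0.001],np.float64(0.53)],[[0.011,0.024,0.001],np.float64(0.53)],[[0.01,0.025,0.002],np.float64(0.53)]]
end [0.417  0.1832 0.115 ] 61.364538559332686
```

apply_moves(
  moves=[
    [[0.017,0.022,0.001],0],
    [[0.016,0.022,0.001],0],
    [[0.017,0.022,0.001],0],
    [[0.016,0.022,0.001],0],
    [[0.017,0.022,0],0],
  ],
)

```text
time_s: 17.75
tcp_pos: [0.4298, -0.1844, 0.1263]
ee_rot: [[-0.914, 0.405, -0.001], [0.405, 0.914, 0.0], [0.001, -0.0, -1.0]]
wrist_force: [0.4, 0.3, -0.8]
gripper_width: 0.757
gripper_force: 30.0
```

apply_moves(
  moves=[
    [[0.016,0.022,0.001],0],
    [[0.017,0.022,0],0],
    [[0.016,0.022,0.001],0],
    [[0.017,0.023,0],0],
    [[0.016,0.022,0.001],0],
  ],
)

```text
time_s: 18.17
tcp_pos: [0.3998, -0.0497, 0.1237]
ee_rot: [[-0.914, 0.405, -0.0], [0.405, 0.914, 0.0], [0.0, 0.0, -1.0]]
wrist_force: [0.7, 0.9, -0.5]
gripper_width: 0.752
gripper_force: 30.0
```

apply_moves(
  moves=[
    [[0.009,0.024,0.001],0.53],
    [[0.009,0.024,0.001],0.53],
    [[0.009,0.024,0.001],0.53],
    [[0.009,0.024,0.001],0.53],
    [[0.01,0.024,0.001],0.53],
  ],
)

```text
time_s: 18.58
tcp_pos: [0.4091, 0.0785, 0.1187]
ee_rot: [[-0.895, 0.447, -0.0], [0.447, 0.895, 0.0], [0.0, -0.0, -1.0]]
wrist_force: [1.4, -0.3, -1.1]
gripper_width: 0.752
gripper_force: 30.0
```

apply_moves(
  moves=[
    [[0.01,0.024,0.001],0.53],
    [[0.01,0.024,0.001],0.53],
    [[0.01,0.024,0.001],0.53],
    [[0.01,0.025,0.002],0.53],
    [[0,0,0],0],
  ],
)

```text
time_s: 19.0
tcp_pos: [0.4197, 0.1858, 0.1137]
ee_rot: [[-0.879, 0.476, 0.002], [0.476, 0.879, 0.002], [-0.001, 0.002, -1.0]]
wrist_force: [0.4, 0.6, -0.9]
gripper_width: 0.756
gripper_force: 30.0
```

apply_moves(
  moves=[
    [[0,0,0],0],
    [[0,0,0.009],0],
    [[0,0,0.009],0],
    [[0,0,0.009],0],
    [[0,0,0.009],0],
  ],
)

```text
time_s: 19.42
tcp_pos: [0.4179, 0.1808, 0.0765]
ee_rot: [[-0.877, 0.48, -0.001], [0.48, 0.877, -0.001], [0.0, -0.001, -1.0]]
wrist_force: [-0.7, -0.0, -0.7]
gripper_width: 0.751
gripper_force: 30.0
```

Run:
```python
from geo import *
rep(); print(delta((.4165,.183,.040),61.4))
```

```text
tcp [0.4179 0.1808 0.0765] pivot in bed [-47.8 -34.2  79.1] F bed [-0.8215 -0.3792 -0.354 ] phi 61.3 0.7507644811617388 19.4167
turn -0.1  shift x 0.0023 y 0.0013 z 0.0365
```

apply_moves(
  moves=[
    [[0.001,0.001,0.003],0],
    [[0.001,0,0.003],0],
    [[0,0,0.003],0],
    [[0,0,0.003],0],
    [[0,0,0.003],0],
  ],
)

```text
time_s: 19.83
tcp_pos: [0.4172, 0.184, 0.063]
ee_rot: [[-0.878, 0.479, 0.0], [0.479, 0.878, 0.0], [-0.0, 0.001, -1.0]]
wrist_force: [-2.1, -0.1, 2.4]
gripper_width: 0.754
gripper_force: 30.0
```

apply_moves(
  moves=[
    [[0,0,0.003],0],
    [[0,0,0.003],0],
    [[0,0,0.003],0],
    [[0,0,0.003],0],
    [[0,0,0.003],0],
  ],
)

```text
time_s: 20.25
tcp_pos: [0.4177, 0.184, 0.0477]
ee_rot: [[-0.878, 0.479, 0.001], [0.479, 0.878, 0.001], [-0.001, 0.001, -1.0]]
wrist_force: [-0.3, -1.3, 2.3]
gripper_width: 0.752
gripper_force: 30.0
```

apply_moves(
  moves=[
    [[0,0,0.003],0],
    [[0,0,0.003],0],
    [[0,0,0],0],
    [[0,0,0],0],
  ],
)

```text
time_s: 20.58
tcp_pos: [0.4173, 0.1841, 0.0416]
ee_rot: [[-0.878, 0.479, 0.0], [0.479, 0.878, 0.0], [-0.0, 0.0, -1.0]]
wrist_force: [0.1, 1.0, 0.9]
gripper_width: 0.756
gripper_force: 30.0
```

apply_moves(
  moves=[
    [[0,0,-0.013],0],
    [[0,0,-0.013],0],
    [[0,0,-0.014],0],
    [[-0.016,-0.001,-0.011],0],
    [[-0.016,-0.001,-0.011],0],
  ],
)

```text
time_s: 21.0
tcp_pos: [0.4435, 0.1664, 0.1039]
ee_rot: [[-0.878, 0.478, -0.001], [0.478, 0.878, -0.0], [0.001, -0.001, -1.0]]
wrist_force: [0.7, -0.4, -1.6]
gripper_width: 0.754
gripper_force: 30.0
```

apply_moves(
  moves=[
    [[-0.016,-0.001,-0.011],0],
    [[-0.016,-0.001,-0.011],0],
    [[-0.016,0,-0.011],0],
    [[-0.012,-0.001,-0.011],0],
    [[0,0,0],0],
  ],
)

```text
time_s: 21.42
tcp_pos: [0.4977, 0.135, 0.1491]
ee_rot: [[-0.877, 0.48, 0.003], [0.48, 0.877, 0.001], [-0.002, 0.003, -1.0]]
wrist_force: [0.1, 0.1, -0.8]
gripper_width: 0.756
gripper_force: 30.0
```

Run:
```python
from geo import *
rep(); off=np.array([0,0,-.005]); _,p,f=st()
B=bed([63,-37,37+5],q)[0]+off; print(B); rows(B,0,10,p,f)
b=cap('side'); w=cap('wrist')
cv2.imwrite('pics/g3.png',np.vstack([cv2.resize(w['frame'],(400,300)),cv2.resize(b['frame'][110:235,150:320],(400,294),interpolation=2)]))
```

```text
tcp [0.4977 0.135  0.1491] pivot in bed [ 66.2 -36.4 106.1] F bed [-0.3401  0.1369 -0.699 ] phi 61.28 0.7558582640679102 21.4167
[0.5185945  0.12289897 0.08968988]
[[[-0.002,-0.0,0.006],0.0],[[-0.002,-0.0,0.006],0.0],[[-0.003,-0.0,0.006],0.0],[[-0.002,-0.0,0.006],0.0],[[-0.003,-0.0,0.006],0.0]]
[[[-0.002,-0.0,0.006],0.0],[[-0.003,-0.0,0.006],0.0],[[-0.002,-0.0,0.006],0.0],[[-0.003,-0.0,0.006],0.0],[[-0.002,-0.001,0.005],0.0]]
end [0.5182 0.1226 0.0901] 61.2836596255857
```

View pics/g3.png

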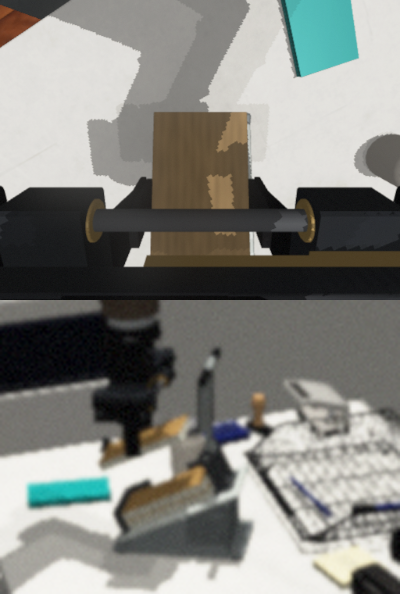

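apply_moves(
  moves=[
    [[-0.002,0,0.006],0],
    [[-0.003,0,0.006],0],
    [[-0.002,0,0.006],0],
    [[-0.003,0,0.006],0],
    [[-0.002,0,0.006],0],
  ],
)

```text
time_s: 21.93
tcp_pos: [0.5058, 0.1294, 0.1165]
ee_rot: [[-0.878, 0.479, -0.001], [0.479, 0.878, -0.001], [0.001, -0.001, -1.0]]
wrist_force: [-0.5, 0.4, -1.4]
gripper_width: 0.75
gripper_force: 30.0
```

apply_moves(
  moves=[
    [[-0.003,0,0.006],0],
    [[-0.002,0,0.006],0],
    [[-0.002,0,0.006],0],
    [[-0.002,0,0.005],0],
    [[0,0,0],0],
  ],
)

```text
time_s: 22.35
tcp_pos: [0.5136, 0.1248, 0.0934]
ee_rot: [[-0.878, 0.479, -0.002], [0.479, 0.878, -0.001], [0.001, -0.002, -1.0]]
wrist_force: [-0.4, -0.0, -1.0]
gripper_width: 0.751
gripper_force: 30.0
```

```bash
python3 -c "
from geo import *
rep()"
```

```text
tcp [0.5136 0.1248 0.0934] pivot in bed [ 59.8 -37.7  47.7] F bed [-0.7296 -0.1992 -0.8175] phi 61.35 0.7510064590892708 22.35
```

apply_moves(
  moves=[
    [[-0.001,0,0.002],0],
    [[-0.001,0,0.002],0],
    [[0,0,0],0],
  ],
)

```text
time_s: 22.6
tcp_pos: [0.5157, 0.1243, 0.0906]
ee_rot: [[-0.878, 0.479, 0.0], [0.479, 0.878, 0.0], [0.0, 0.0, -1.0]]
wrist_force: [0.6, 0.1, -1.2]
gripper_width: 0.755
gripper_force: 30.0
```

```bash
python3 -c "
from geo import *
rep()"
```

```text
tcp [0.5157 0.1243 0.0906] pivot in bed [ 60.5 -37.2  44.2] F bed [-0.037   0.4023 -1.2703] phi 61.38 0.7549387830576361 22.6
```

apply_moves(
  moves=[
    [[-0.001,0,0.002],0],
    [[-0.001,0,0.002],0],
    [[-0.001,0,0.001],0],
    [[0,0,0],0],
  ],
)

```text
time_s: 22.93
tcp_pos: [0.5183, 0.1229, 0.0857]
ee_rot: [[-0.878, 0.479, -0.0], [0.479, 0.878, -0.0], [0.0, -0.0, -1.0]]
wrist_force: [-0.9, 0.4, 0.5]
gripper_width: 0.754
gripper_force: 30.0
```

```bash
python3 -c "
from geo import *
rep()"
```

```text
tcp [0.5183 0.1229 0.0857] pivot in bed [ 61.1 -37.2  38.5] F bed [-0.6598 -0.0614  0.8324] phi 61.39 0.7535360110090579 22.9333
```

apply_moves(
  moves=[
    [[-0.0005,0,0.001],0],
    [[-0.0005,0,0.001],0],
    [[0,0,0],0],
  ],
)

```text
time_s: 23.18
tcp_pos: [0.5186, 0.1227, 0.0849]
ee_rot: [[-0.878, 0.479, -0.001], [0.479, 0.878, 0.0], [0.001, -0.0, -1.0]]
wrist_force: [-6.8, 2.2, 7.2]
gripper_width: 0.759
gripper_force: 30.0
```

```bash
python3 -c "
from geo import *
rep()"
```

```text
tcp [0.5186 0.1227 0.0849] pivot in bed [ 61.1 -37.2  37.6] F bed [-3.3622 -1.2961  9.4913] phi 61.39 0.7589491909951658 23.1833
```

apply_moves(
  moves=[
    [[0.001,0.001,0],0],
    [[0.001,0.001,0.0002],0],
    [[0.001,0.001,0.0005],0],
    [[0,0.001,0],0],
    [[0,0,0],0],
  ],
)

```text
time_s: 23.6
tcp_pos: [0.5185, 0.1271, 0.0839]
ee_rot: [[-0.878, 0.478, 0.0], [0.478, 0.878, -0.001], [-0.0, -0.001, -1.0]]
wrist_force: [-4.0, -0.5, 7.0]
gripper_width: 0.758
gripper_force: 30.0
```

```bash
python3 -c "
from geo import *
rep()"
```

```text
tcp [0.5185 0.1271 0.0839] pivot in bed [ 58.6 -33.4  37.6] F bed [-0.024  -2.3049  7.7191] phi 61.41 0.7583475416616055 23.6
```

apply_moves(
  moves=[
    [[0.001,0.001,0.0004],0],
    [[0,0.001,0],0],
    [[0,0,0],0],
  ],
)

```text
time_s: 23.85
tcp_pos: [0.5188, 0.1283, 0.0838]
ee_rot: [[-0.878, 0.478, 0.0], [0.478, 0.878, -0.002], [-0.001, -0.002, -1.0]]
wrist_force: [-2.2, -5.3, 8.1]
gripper_width: 0.757
gripper_force: 30.0
```

```bash
python3 -c "
from geo import *
rep()"
```

```text
tcp [0.5188 0.1283 0.0838] pivot in bed [ 58.4 -32.2  37.6] F bed [ 3.9543 -5.6975  7.0904] phi 61.44 0.7567289743151215 23.85
```

apply_moves(
  moves=[
    [[0.001,0.001,0],0],
    [[0.001,0.001,0],0],
    [[0,0,0],0],
  ],
)

```text
time_s: 24.1
tcp_pos: [0.5189, 0.1289, 0.0838]
ee_rot: [[-0.878, 0.479, 0.001], [0.479, 0.878, -0.005], [-0.003, -0.004, -1.0]]
wrist_force: [3.5, -14.5, 7.1]
gripper_width: 0.751
gripper_force: 30.0
```

```bash
python3 -c "
from geo import *
rep()"
```

```text
tcp [0.5189 0.1289 0.0838] pivot in bed [ 58.2 -31.6  37.8] F bed [ 12.0366 -11.0783   2.2211] phi 61.38 0.7510150418207501 24.1
```

apply_moves(
  moves=[
    [[0.001,0.001,0],0],
    [[0,0,0],0],
  ],
)

```text
time_s: 24.27
tcp_pos: [0.5189, 0.129, 0.0838]
ee_rot: [[-0.878, 0.479, 0.001], [0.479, 0.878, -0.007], [-0.004, -0.006, -1.0]]
wrist_force: [5.8, -18.5, 5.4]
gripper_width: 0.754
gripper_force: 30.0
```

```bash
python3 -c "
from geo import *
rep()"
```

```text
tcp [0.5189 0.129  0.0838] pivot in bed [ 58.1 -31.5  37.8] F bed [ 14.8771 -13.5004  -0.9724] phi 61.38 0.7538272935481187 24.2667
```

apply_moves(
  moves=[
    [[-0.001,-0.001,0],0],
    [[0,0,0],0],
  ],
)

```text
time_s: 24.43
tcp_pos: [0.5189, 0.1289, 0.0838]
ee_rot: [[-0.878, 0.479, 0.001], [0.479, 0.878, -0.005], [-0.003, -0.004, -1.0]]
wrist_force: [4.0, -12.5, 6.7]
gripper_width: 0.754
gripper_force: 30.0
```

apply_moves(
  moves=[
    [[0,0,0],0],
    [[0,0,0],0],
    [[0,0,0],0],
    [[0,0,0],0],
  ],
  hand=0.08,
)

```text
time_s: 24.77
tcp_pos: [0.5178, 0.1327, 0.0824]
ee_rot: [[-0.878, 0.479, 0.0], [0.479, 0.878, 0.0], [0.0, 0.0, -1.0]]
wrist_force: [0.0, 0.4, -0.1]
gripper_width: 0.896
gripper_force: 0.0
```

apply_moves(
  moves=[
    [[0,0,-0.018],0],
    [[0,0,-0.018],0],
    [[0,0,-0.018],0],
    [[0.005,0,-0.018],0],
    [[0.01,0,-0.018],0],
  ],
)

```text
time_s: 25.18
tcp_pos: [0.5049, 0.1399, 0.1732]
ee_rot: [[-0.878, 0.479, 0.0], [0.479, 0.878, 0.0], [-0.0, 0.0, -1.0]]
wrist_force: [-0.5, 0.3, 0.8]
gripper_width: 0.915
gripper_force: 0.0
```

apply_moves(
  moves=[
    [[0.02,-0.02,-0.025],0],
    [[0.02,-0.02,-0.025],0],
    [[0.02,-0.03,-0.025],0],
    [[0.02,-0.03,-0.025],0],
    [[0.02,-0.03,-0.025],0],
  ],
)

```text
time_s: 25.6
tcp_pos: [0.3578, 0.0754, 0.2946]
ee_rot: [[-0.878, 0.478, -0.0], [0.478, 0.878, 0.0], [0.0, -0.0, -1.0]]
wrist_force: [1.0, 0.4, 0.8]
gripper_width: 0.918
gripper_force: 0.0
```

apply_moves(
  moves=[
    [[0,-0.03,-0.02],0],
    [[0,-0.03,-0.02],0],
    [[0,-0.03,0],0],
    [[0,0,0],0],
  ],
)

```text
time_s: 25.93
tcp_pos: [0.3143, -0.0052, 0.3355]
ee_rot: [[-0.877, 0.48, 0.004], [0.48, 0.877, 0.003], [-0.002, 0.004, -1.0]]
wrist_force: [0.2, 0.9, 0.3]
gripper_width: 0.92
gripper_force: 0.0
```

Run:
```python
from geo import *
rep()
a=cap('top','top3'); b=cap('side','side3')
for n,p in (('t',a),('s',b)): 
  for t in ('bar_handle','bar_hinge'): print(n,t,[(np.round(np.array(k['at'])*[512,384],1).tolist(),round(k['confidence'],2)) for k in models.place_of(p,t)])
A=cv2.resize(a['frame'][155:255,185:265],(480,600),interpolation=2); B=cv2.resize(b['frame'][120:240,190:254],(320,600),interpolation=2)
def dots(I,p,o,k):
  for bb in (1.9,2.0,2.1,2.2):
    for dy in (-62,0,62):
      t=(proj(p,bed(hnd(bb,dy),q))[0]+.5-o)*k; cv2.circle(I,tuple(int(v) for v in t),2,(0,0,255) if bb<2.05 else (0,255,0),-1)
dots(A,a,[185,155],6); dots(B,b,[190,120],5)
cv2.imwrite('pics/h1.png',np.hstack([A,B]))
```

```text
tcp [ 0.3143 -0.0052  0.3355] pivot in bed [  59.7 -247.2  314.7] F bed [-0.1633  0.9032  0.3566] phi 61.3 0.9203555978308654 25.9333
t bar_handle [([233.5, 178.6], 0.72)]
t bar_hinge []
s bar_handle [([237.9, 138.5], 0.83)]
s bar_hinge [([239.7, 172.6], 0.95)]
```

View pics/h1.png

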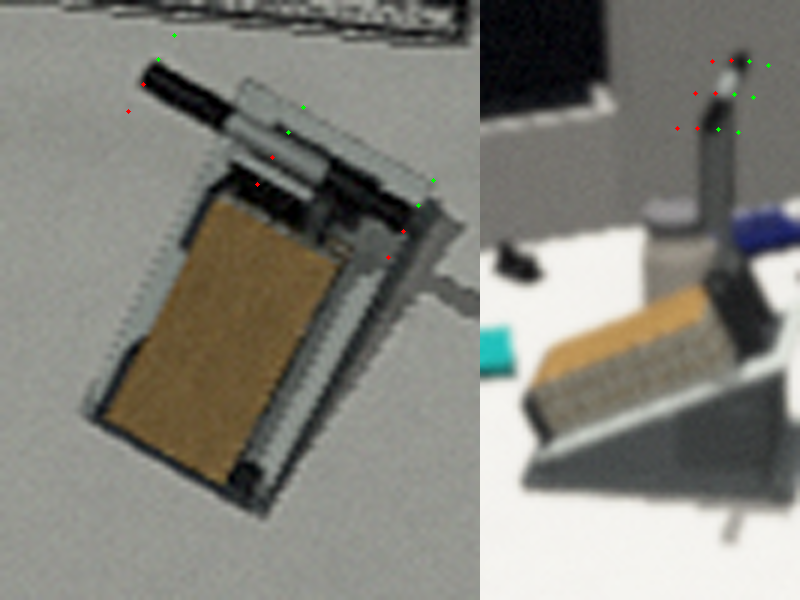

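Run:
```python
from geo import *
_,p,f=st()
H=bed(hnd(2.045,-49),q)[0]+[0,0,-.011]; print('H',H)
A=H.copy();A[2]=.335; rows(A,-90.2,14,p,f)
```

```text
H [0.56533108 0.04626653 0.25805635]
[[[-0.014,0.012,-0.0],-6.44],[[-0.015,0.01,-0.0],-6.44],[[-0.016,0.008,-0.0],-6.44],[[-0.017,0.006,-0.0],-6.44],[[-0.018,0.004,-0.0],-6.44]]
[[[-0.018,0.002,-0.0],-6.44],[[-0.018,0.0,-0.0],-6.44],[[-0.018,-0.002,-0.0],-6.44],[[-0.018,-0.003,-0.0],-6.44],[[-0.017,-0.006,-0.0],-6.44]]
[[[-0.016,-0.007,-0.0],-6.44],[[-0.016,-0.009,-0.001],-6.44],[[-0.014,-0.011,-0.0],-6.44],[[-0.014,-0.013,-0.001],-6.44]]
end [0.5658 0.0466 0.3353] 151.60066500308378
```

apply_moves(
  moves=[
    [[-0.014,0.012,0],-6.44],
    [[-0.015,0.01,0],-6.44],
    [[-0.016,0.008,0],-6.44],
    [[-0.017,0.006,0],-6.44],
    [[-0.018,0.004,0],-6.44],
  ],
  hand=0.05,
)

```text
time_s: 26.65
tcp_pos: [0.4067, 0.0147, 0.333]
ee_rot: [[-0.998, -0.069, -0.002], [-0.069, 0.998, -0.001], [0.002, -0.001, -1.0]]
wrist_force: [-1.0, -0.3, 0.3]
gripper_width: 0.629
gripper_force: 0.0
```

apply_moves(
  moves=[
    [[-0.018,0.002,0],-6.44],
    [[-0.018,0,0],-6.44],
    [[-0.018,-0.002,0],-6.44],
    [[-0.018,-0.003,0],-6.44],
    [[-0.017,-0.006,0],-6.44],
  ],
)

```text
time_s: 27.07
tcp_pos: [0.4957, 0.0317, 0.3326]
ee_rot: [[-0.807, -0.59, -0.002], [-0.59, 0.807, -0.001], [0.002, 0.001, -1.0]]
wrist_force: [0.5, 0.4, -0.3]
gripper_width: 0.575
gripper_force: 0.0
```

apply_moves(
  moves=[
    [[-0.016,-0.007,0],-6.44],
    [[-0.016,-0.009,-0.001],-6.44],
    [[-0.014,-0.011,0],-6.44],
    [[-0.014,-0.013,-0.001],-6.44],
    [[0,0,0],0],
  ],
)

```text
time_s: 27.48
tcp_pos: [0.5685, 0.0472, 0.3332]
ee_rot: [[-0.473, -0.881, -0.003], [-0.881, 0.473, -0.001], [0.002, 0.002, -1.0]]
wrist_force: [0.4, 0.1, 0.2]
gripper_width: 0.577
gripper_force: 0.0
```

apply_moves(
  moves=[
    [[0,0,0],0],
    [[0,0,0],0],
  ],
)

```text
time_s: 27.65
tcp_pos: [0.5654, 0.0462, 0.3348]
ee_rot: [[-0.477, -0.879, -0.002], [-0.879, 0.477, -0.001], [0.002, 0.002, -1.0]]
wrist_force: [-0.1, -0.7, 1.0]
gripper_width: 0.574
gripper_force: 0.0
```

Run:
```python
from geo import *
rep(); print(delta((.5653,.0463,.258),151.5))
b=cap('side');w=cap('wrist')
B=cv2.resize(b['frame'][100:220,180:276],(400,500),interpolation=2)
cv2.imwrite('pics/h2.png',np.hstack([cv2.resize(w['frame'],(400,300)),cv2.resize(B,(240,300))]))
```

```text
tcp [0.5654 0.0462 0.3348] pivot in bed [237.  -82.1 231.3] F bed [ 0.6226 -0.6681  0.7714] phi 151.52 0.573521742138055 27.65
turn 0.0  shift x -0.0001 y 0.0001 z 0.0768
```

View pics/h2.png

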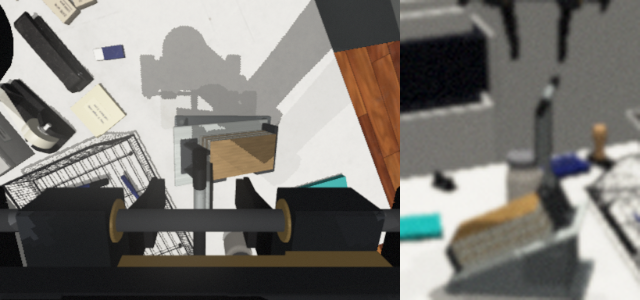

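apply_moves(
  moves=[
    [[0,0,0.016],0],
    [[0,0,0.016],0],
    [[0,0,0.015],0],
    [[0,0,0.015],0],
    [[0,0,0.015],0],
  ],
)

```text
time_s: 28.17
tcp_pos: [0.5649, 0.0456, 0.2588]
ee_rot: [[-0.477, -0.879, 0.001], [-0.879, 0.477, 0.0], [-0.001, -0.001, -1.0]]
wrist_force: [-0.3, 0.4, -0.7]
gripper_width: 0.575
gripper_force: 0.0
```

apply_moves(
  moves=[
    [[0,0,0],0],
    [[0,0,0],0],
  ],
)

```text
time_s: 28.33
tcp_pos: [0.5649, 0.0455, 0.259]
ee_rot: [[-0.477, -0.879, -0.001], [-0.879, 0.477, -0.001], [0.001, 0.0, -1.0]]
wrist_force: [0.2, -0.3, 0.6]
gripper_width: 0.574
gripper_force: 0.0
```

apply_moves(
  moves=[
    [[0,0,0],0],
    [[0,0,0],0],
    [[0,0,0],0],
    [[0,0,0],0],
    [[0,0,0],0],
  ],
  hand=0.008,
)

```text
time_s: 28.75
tcp_pos: [0.5656, 0.0457, 0.2594]
ee_rot: [[-0.477, -0.879, 0.001], [-0.879, 0.477, 0.0], [-0.001, -0.001, -1.0]]
wrist_force: [0.2, -0.0, 0.0]
gripper_width: 0.278
gripper_force: 0.0
```

Run:
```python
from geo import *
rep(); _,p,f=st()
# bar angle estimate from grip u
from scipy.optimize import brentq
C,S=np.cos(q[2]),np.sin(q[2])
U=lambda P:C*(P[0]-q[0])+S*(P[1]-q[1])
g=lambda b:U(bed(hnd(b),q)[0])-(U(p)+S*0) 
g=lambda b:inbed(bed(hnd(b,-49),q)[0])[0]*c-inbed(bed(hnd(b,-49),q)[0])[2]*s-(inbed(p)[0]*c-inbed(p)[2]*s)
b0=brentq(g,1.6,2.4,xtol=1e-3); print('b',b0)
bs=np.linspace(b0,0,42); X=np.array([hnd(b) for b in bs])/1000
u=X[:,0]*c-X[:,2]*s; z=X[:,0]*s+X[:,2]*c; cy=cz=0; out=[]
for k in range(1,42):
    y=round(-(u[k]-u[0])-cy,3); dz=round(-(z[k]-z[0])-cz,3); cy+=y; cz+=dz; out.append([[0,y,dz],0])
for k in range(0,41,5): print(str(out[k:k+5]).replace(' ',''),bs[min(k+5,41)].round(2))
```

```text
tcp [0.5656 0.0457 0.2594] pivot in bed [205.6 -82.3 162.7] F bed [ 0.1518  0.0504 -0.0652] phi 151.54 0.2781556015460627 28.75
b 2.048720393018135
[[[0,np.float64(0.006),np.float64(-0.0)],0],[[0,np.float64(0.006),np.float64(0.0)],0],[[0,np.float64(0.007),np.float64(0.001)],0],[[0,np.float64(0.006),np.float64(0.0)],0],[[0,np.float64(0.006),np.float64(0.002)],0]] 1.8
[[[0,np.float64(0.006),np.float64(0.001)],0],[[0,np.float64(0.006),np.float64(0.002)],0],[[0,np.float64(0.006),np.float64(0.002)],0],[[0,np.float64(0.006),np.float64(0.002)],0],[[0,np.float64(0.005),np.float64(0.003)],0]] 1.55
[[[0,np.float64(0.006),np.float64(0.003)],0],[[0,np.float64(0.005),np.float64(0.003)],0],[[0,np.float64(0.006),np.float64(0.003)],0],[[0,np.float64(0.005),np.float64(0.004)],0],[[0,np.float64(0.004),np.float64(0.004)],0]] 1.3
[[[0,np.float64(0.005),np.float64(0.004)],0],[[0,np.float64(0.005),np.float64(0.005)],0],[[0,np.float64(0.004),np.float64(0.004)],0],[[0,np.float64(0.004),np.float64(0.005)],0],[[0,np.float64(0.003),np.float64(0.005)],0]] 1.05
[[[0,np.float64(0.004),np.float64(0.005)],0],[[0,np
[... 204 characters left out ...]
at64(0.006)],0],[[0,np.float64(0.002),np.float64(0.006)],0],[[0,np.float64(0.001),np.float64(0.006)],0],[[0,np.float64(0.002),np.float64(0.007)],0],[[0,np.float64(0.0),np.float64(0.006)],0]] 0.55
[[[0,np.float64(0.001),np.float64(0.006)],0],[[0,np.float64(0.0),np.float64(0.006)],0],[[0,np.float64(0.0),np.float64(0.006)],0],[[0,np.float64(-0.0),np.float64(0.007)],0],[[0,np.float64(-0.001),np.float64(0.006)],0]] 0.3
[[[0,np.float64(-0.001),np.float64(0.006)],0],[[0,np.float64(-0.001),np.float64(0.006)],0],[[0,np.float64(-0.002),np.float64(0.006)],0],[[0,np.float64(-0.002),np.float64(0.006)],0],[[0,np.float64(-0.002),np.float64(0.006)],0]] 0.05
[[[0,np.float64(-0.003),np.float64(0.006)],0]] 0.0
```

Still closing (24 mm); let the fingers finish.

apply_moves(
  moves=[
    [[0,0,0],0],
    [[0,0,0],0],
    [[0,0,0],0],
    [[0,0,0],0],
  ],
)

```text
time_s: 29.08
tcp_pos: [0.5656, 0.0457, 0.259]
ee_rot: [[-0.477, -0.879, 0.0], [-0.879, 0.477, -0.0], [-0.0, -0.0, -1.0]]
wrist_force: [-0.6, 0.4, -0.5]
gripper_width: 0.15
gripper_force: 30.0
```

```bash
python3 -c "
from geo import *
rep(); print(r.sense()['gripper_force'])"
```

```text
tcp [0.5656 0.0457 0.259 ] pivot in bed [205.4 -82.4 162.4] F bed [-0.8517  0.0813 -0.105 ] phi 151.54 0.15013050213213108 29.0833
29.999976754188538
```

apply_moves(
  moves=[
    [[0,0.006,0],0],
    [[0,0.006,0],0],
    [[0,0.007,0.001],0],
    [[0,0.006,0],0],
    [[0,0.006,0.002],0],
  ],
)

```text
time_s: 29.5
tcp_pos: [0.5381, 0.0609, 0.2567]
ee_rot: [[-0.476, -0.879, 0.002], [-0.879, 0.476, 0.0], [-0.001, -0.002, -1.0]]
wrist_force: [0.4, -1.3, 5.5]
gripper_width: 0.147
gripper_force: 30.0
```

apply_moves(
  moves=[
    [[0,0.006,0.001],0],
    [[0,0.006,0.002],0],
    [[0,0.006,0.002],0],
    [[0,0.006,0.002],0],
    [[0,0.005,0.003],0],
  ],
)

```text
time_s: 29.92
tcp_pos: [0.5123, 0.0751, 0.246]
ee_rot: [[-0.476, -0.879, 0.001], [-0.879, 0.476, 0.001], [-0.001, -0.0, -1.0]]
wrist_force: [0.8, 2.1, 4.0]
gripper_width: 0.143
gripper_force: 30.0
```

```bash
python3 -c "
from geo import *
rep(); print(inbed(bed(hnd(1.55,-49),q)[0]))"
```

```text
tcp [0.5123 0.0751 0.246 ] pivot in bed [144.8 -82.  176.3] F bed [1.4163 2.2563 3.7234] phi 151.57 0.14321382681323874 29.9167
[147.4 -82.  181. ]
```

apply_moves(
  moves=[
    [[0,0.006,0.003],0],
    [[0,0.005,0.003],0],
    [[0,0.006,0.003],0],
    [[0,0.005,0.004],0],
    [[0,0.004,0.004],0],
  ],
)

```text
time_s: 30.33
tcp_pos: [0.4895, 0.0875, 0.2286]
ee_rot: [[-0.476, -0.879, 0.0], [-0.879, 0.476, 0.001], [-0.001, 0.0, -1.0]]
wrist_force: [0.6, 4.6, 3.6]
gripper_width: 0.143
gripper_force: 30.0
```

apply_moves(
  moves=[
    [[0,0.005,0.004],0],
    [[0,0.005,0.005],0],
    [[0,0.004,0.004],0],
    [[0,0.004,0.005],0],
    [[0,0.003,0.005],0],
  ],
)

```text
time_s: 30.75
tcp_pos: [0.471, 0.0974, 0.2055]
ee_rot: [[-0.477, -0.879, 0.0], [-0.879, 0.477, 0.001], [-0.001, 0.0, -1.0]]
wrist_force: [0.3, 6.9, 2.7]
gripper_width: 0.146
gripper_force: 30.0
```

apply_moves(
  moves=[
    [[0,0.004,0.005],0],
    [[0,0.003,0.006],0],
    [[0,0.003,0.005],0],
    [[0,0.003,0.006],0],
    [[0,0.002,0.005],0],
  ],
)

```text
time_s: 31.17
tcp_pos: [0.4584, 0.1042, 0.1784]
ee_rot: [[-0.476, -0.879, 0.001], [-0.879, 0.476, 0.0], [-0.001, -0.001, -1.0]]
wrist_force: [4.4, 3.2, 1.5]
gripper_width: 0.145
gripper_force: 30.0
```

apply_moves(
  moves=[
    [[0,0.002,0.006],0],
    [[0,0.002,0.006],0],
    [[0,0.001,0.006],0],
    [[0,0.002,0.007],0],
    [[0,0,0.006],0],
  ],
)

```text
time_s: 31.58
tcp_pos: [0.452, 0.1075, 0.1474]
ee_rot: [[-0.476, -0.879, 0.001], [-0.879, 0.476, 0.001], [-0.001, -0.0, -1.0]]
wrist_force: [2.4, 5.3, 0.5]
gripper_width: 0.143
gripper_force: 30.0
```

```bash
python3 -c "
from geo import *
rep(); print(inbed(st()[1]+[0,0,.011]),inbed(bed(hnd(.55,-49),q)[0]))"
```

```text
tcp [0.452  0.1075 0.1474] pivot in bed [ 41.1 -82.3 115.9] F bed [-0.1877  5.8165  0.6321] phi 151.55 0.14321316234203402 31.5833
[ 43.6 -82.3 121.3] [ 43.4 -82.  121.3]
```

apply_moves(
  moves=[
    [[0,0.001,0.006],0],
    [[0,0,0.006],0],
    [[0,0,0.006],0],
    [[0,0,0.007],0],
    [[0,-0.001,0.006],0],
  ],
)

```text
time_s: 32.0
tcp_pos: [0.4529, 0.107, 0.1168]
ee_rot: [[-0.476, -0.879, 0.002], [-0.879, 0.476, -0.0], [-0.001, -0.002, -1.0]]
wrist_force: [5.2, 0.7, 2.5]
gripper_width: 0.149
gripper_force: 30.0
```

apply_moves(
  moves=[
    [[0,-0.001,0.005],0],
    [[0,-0.001,0.005],0],
    [[0,-0.002,0.005],0],
    [[0,-0.001,0.004],0],
    [[0,-0.001,0.003],0],
  ],
)

```text
time_s: 32.42
tcp_pos: [0.4582, 0.1042, 0.0948]
ee_rot: [[-0.476, -0.879, 0.001], [-0.879, 0.476, -0.0], [-0.0, -0.001, -1.0]]
wrist_force: [6.3, 2.1, 2.6]
gripper_width: 0.141
gripper_force: 30.0
```

```bash
python3 -c "
from geo import *
rep(); P=inbed(st()[1]+[0,0,.011]);print(P,'b',np.arcsin((P[2]-56)/125))"
```

```text
tcp [0.4582 0.1042 0.0948] pivot in bed [ 25.1 -82.3  65.3] F bed [5.1629 4.8345 0.4158] phi 151.57 0.14110261046710604 32.4167
[ 27.7 -82.3  70.7] b 0.11787276424802876
```

apply_moves(
  moves=[
    [[0,-0.001,0.003],0],
    [[0,-0.001,0.003],0],
    [[0,-0.002,0.003],0],
    [[0,-0.001,0.002],0],
    [[0,0,0],0],
  ],
)

```text
time_s: 32.83
tcp_pos: [0.4618, 0.1021, 0.0847]
ee_rot: [[-0.476, -0.879, -0.0], [-0.879, 0.476, 0.0], [0.0, 0.0, -1.0]]
wrist_force: [0.3, 3.4, 9.6]
gripper_width: 0.144
gripper_force: 30.0
```

```bash
python3 -c "
from geo import *
rep(); P=inbed(st()[1]+[0,0,.011]);print(P,'b',np.arcsin((P[2]-56)/125))"
```

```text
tcp [0.4618 0.1021 0.0847] pivot in bed [ 24.6 -82.4  54.3] F bed [2.8368 3.1802 9.3075] phi 151.55 0.14366317882527596 32.8333
[ 27.2 -82.4  59.8] b 0.030404684359021997
```

apply_moves(
  moves=[
    [[0,-0.001,0.001],0],
    [[0,0,0.001],0],
    [[0,0,0],0],
  ],
)

```text
time_s: 33.08
tcp_pos: [0.4619, 0.1021, 0.0845]
ee_rot: [[-0.476, -0.879, -0.001], [-0.879, 0.476, 0.0], [0.0, 0.001, -1.0]]
wrist_force: [-7.7, 6.8, 25.6]
gripper_width: 0.143
gripper_force: 30.0
```

```bash
python3 -c "
from geo import *
rep(); P=inbed(st()[1]+[0,0,.011]);print(P,'b',np.arcsin((P[2]-56)/125))"
```

```text
tcp [0.4619 0.1021 0.0845] pivot in bed [ 24.7 -82.4  54.1] F bed [ 1.7748  2.3019 27.4349] phi 151.58 0.1429201174986194 33.0833
[ 27.2 -82.4  59.6] b 0.028803982798750835
```

apply_moves(
  moves=[
    [[0,0,-0.001],0],
    [[0,0,0],0],
  ],
)

```text
time_s: 33.25
tcp_pos: [0.4619, 0.1021, 0.0845]
ee_rot: [[-0.476, -0.879, -0.001], [-0.879, 0.476, 0.001], [-0.0, 0.001, -1.0]]
wrist_force: [-4.5, 6.2, 18.2]
gripper_width: 0.144
gripper_force: 30.0
```

Run:
```python
from geo import *
rep()
b=cap('side')
B=cv2.resize(b['frame'][150:230,180:266],(645,600),interpolation=cv2.INTER_CUBIC)
cv2.imwrite('pics/h3.png',B)
```

```text
tcp [0.4619 0.1021 0.0845] pivot in bed [ 24.7 -82.4  54.2] F bed [ 1.4589  3.3529 19.4433] phi 151.56 0.14389326359883112 33.25
```

View pics/h3.png

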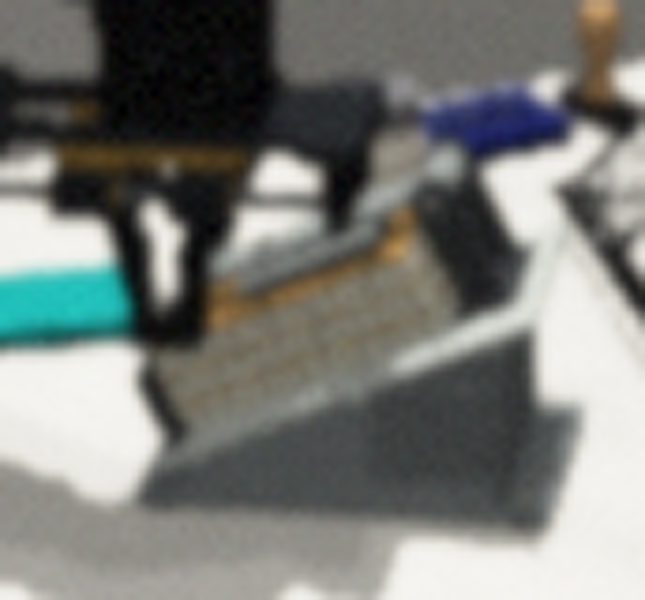

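apply_moves(
  moves=[
    [[0,0,-0.001],0],
    [[0,0,-0.0005],0],
    [[0,0,0],0],
  ],
)

```text
time_s: 33.55
tcp_pos: [0.4618, 0.1021, 0.0846]
ee_rot: [[-0.477, -0.879, -0.001], [-0.879, 0.477, 0.001], [-0.0, 0.001, -1.0]]
wrist_force: [-0.9, 6.4, 7.3]
gripper_width: 0.144
gripper_force: 30.0
```

apply_moves(
  moves=[
    [[0,0,0],0],
    [[0,0,0],0],
    [[0,0,0],0],
    [[0,0,0],0],
    [[0,0,0],0],
  ],
  hand=0.04,
)

```text
time_s: 33.97
tcp_pos: [0.4614, 0.1005, 0.0836]
ee_rot: [[-0.477, -0.879, -0.003], [-0.879, 0.477, -0.002], [0.003, 0.002, -1.0]]
wrist_force: [0.9, 0.9, -0.1]
gripper_width: 0.415
gripper_force: 0.0
```

```bash
python3 -c "
from geo import *
rep(); "
```

```text
tcp [0.4614 0.1005 0.0836] pivot in bed [ 24.5 -84.   53.2] F bed [ 0.2655  1.1818 -0.2621] phi 151.51 0.4153794117736341 33.9667
```

Released with no residual force; now straight up and away.

apply_moves(
  moves=[
    [[0,0,-0.006],0],
    [[0,0,-0.01],0],
    [[0,0,-0.015],0],
    [[0,0,-0.02],0],
    [[0,0,-0.025],0],
  ],
)

```text
time_s: 34.38
tcp_pos: [0.4614, 0.1007, 0.1603]
ee_rot: [[-0.477, -0.879, -0.004], [-0.879, 0.477, -0.002], [0.003, 0.002, -1.0]]
wrist_force: [0.7, 0.3, -0.3]
gripper_width: 0.455
gripper_force: 0.0
```

apply_moves(
  moves=[
    [[0.02,0.02,-0.025],0],
    [[0.03,0.02,-0.025],0],
    [[0.03,0.02,-0.02],0],
    [[0.03,0.02,0],0],
    [[0.03,0.02,0],0],
  ],
)

```text
time_s: 34.8
tcp_pos: [0.3084, 0.0261, 0.2302]
ee_rot: [[-0.477, -0.879, 0.002], [-0.879, 0.477, 0.001], [-0.002, -0.001, -1.0]]
wrist_force: [0.1, 0.8, 0.5]
gripper_width: 0.457
gripper_force: 0.0
```

apply_moves(
  moves=[
    [[0.03,0.01,0],0],
    [[0.02,0,0],0],
    [[0,0,0],0],
    [[0,0,0],0],
  ],
)

```text
time_s: 35.13
tcp_pos: [0.2765, -0.0129, 0.2296]
ee_rot: [[-0.478, -0.879, 0.002], [-0.879, 0.478, 0.001], [-0.002, -0.001, -1.0]]
wrist_force: [0.1, -0.4, 0.2]
gripper_width: 0.462
gripper_force: 0.0
```

Run:
```python
from geo import *
rep()
a=cap('top'); b=cap('side')
A=cv2.resize(a['frame'][155:255,185:265],(400,500),interpolation=2); B=cv2.resize(b['frame'][140:240,185:265],(400,500),interpolation=2)
for X in (hnd(0,0),hnd(0,-62),hnd(0,62)):
  for I,p,o in ((A,a,[185,155]),(B,b,[185,140])):
    cv2.circle(I,tuple(int(v) for v in (proj(p,bed(X,q))[0]+.5-o)*5),2,(0,0,255),-1)
cv2.imwrite('pics/f.png',np.hstack([A,B]))
```

```text
tcp [ 0.2765 -0.0129  0.2296] pivot in bed [ -11.8 -272.   231.3] F bed [ 0.3755 -0.3228  0.0844] phi 151.47 0.4617875930420575 35.1333
```

View pics/f.png

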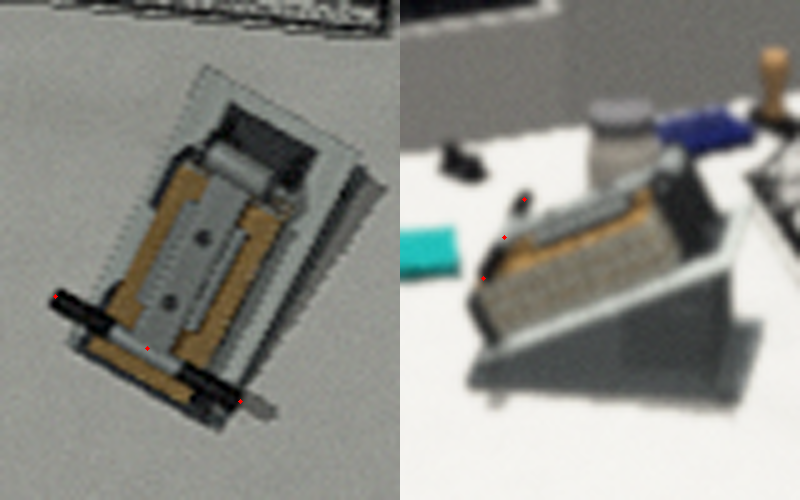

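```bash
python3 -c "
from station import r
print(r.finish_job())"
```

```text
the job is handed in; nothing more can be done
None
```

The job is handed in at about 35 s of the 72 s. Both blocks lie on block_1, pushed home against lip and guide. The bar was lowered by its handle until it rested on the pile, then let go. The stapler, staple cartons and glue jar were not touched.

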